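# Clamp the guard rail: close the hinged coupler and wedge its swing bolt home

### The arm

A 7-joint arm with a two-finger parallel gripper is mounted at the origin on the work surface. World frame = base frame: x ahead of the robot, y to its left, z up, the work surface at z = 0. Lengths are in m, angles in rad, forces in N, time in s.
With the tool pointing down it reaches from about 0.4 to 0.85 m from the base axis. Payload 10.4 kg.
Tool frame: the origin (TCP) lies at the very end of the fingers, on their centre line; the grasp point (between the pads) lies 19 mm behind it; z points along the fingers, y is the direction in which the jaws open and shut (so a half turn about z gives the same grasp; the last joint's range is limited). The gripper opens to 87 mm and grips with 3 to 60 N. Pads are 19 mm wide; open, the fingers measure 117 mm over their backs; the gripper's body (75 mm by 190 mm) begins 51 mm behind the grasp point.
Start: joints at [1.263, 0.332, -0.065, 1.46, 0.022, 1.35, -0.088], TCP at [0.176, -0.6, 0.194] pointing down, gripper open.
Joint ranges: [-2.6, 2.6], [-0.5, 2.12], [-1.47, 1.34], [0.16, 2.42], [-1.27, 4.41], [0.06, 2.06], [-2.6, 2.6]. Speed limits (rad/s): [2.22, 2.22, 2.79, 2.79, 3.14, 3.14, 3.14].

### API

Orientations are given as a unit quaternion [x, y, z, w].
In Python, from bench import read_state, imaging, r gives the robot as it stands. The module is installed in compiled form; this text tells all that it offers.
- The arm moves only by the tool move_arm, never from a script. Its argument "series" is a list of rows, each a list of 4 numbers: the shift along the tool's x, y, z in m, then the turn about the tool's z in rad. In form: [[x, y, z, roll], ...]. A call has 1 to 20 rows; each row is the pose to reach, as a shift and turn from the pose commanded when the call began, along the tool's axes at that moment; what a row does not reach only later rows make up. A row lasts 1/10 s, in which the tool goes at most 50 mm and 8.59 degrees, less where a joint would pass 70% of its speed; a pose out of reach is approached as far as the arm can. A call with a gripper value outside its range is refused whole. "claw" is the gripper's target within -1 to 1 (fully open at 1, half-way at 0, shut at -1), set as the call begins (left out, the last holds). The fingers move at their own pace and stop on an object; "newtons" is the grip in N (left out, the last holds). Time passes only in rows, so rows that repeat a pose let the fingers close. It gives the time, the measured TCP pose, the force and the opening at its end, in the units of the state.
- read_state(): the state, without advancing time (a new reading comes with each control period).
- imaging.camera(name): name is "side" or "top"; returns (picture, depth): 400x640x3 uint8, red, green, blue; 400x640 float32, m along the optical axis (not along the pixel's ray), 0 where there is no reading.
- imaging.get_calibration(name): a dict with "camera_matrix" (3x3 intrinsics, pixels), "k1" (the pictures are not rectified: a ray, as slopes to the right and down, at radius r is drawn at 1 + k1 r^2 times it, then the intrinsics apply), "R" (3x3) and "t" (3): a world point X has camera coordinates R X + t. Camera axes: x right, y down, z forward; pixel columns grow to the right and rows downward; lengths in m; the calibration is good to about 2 mm. A picture is of the moment at which its call begins. get_calibration takes no time and is no camera call.
- r.close_job(): hands the job in, once; it reports no verdict.
The state is a dict: "time": time; "joint_positions": joint angles; "joint_vel": joint speeds; "joint_torque": joint torques, N m; "ee_pos": TCP position; "eef_rot": TCP orientation; "ft_force": force on the tool from outside, world axes, zero at the start; "torque": the same for the moment, N m; "width": finger opening in m.
Only numpy, scipy, OpenCV 4.12 (cv2) and the standard library are available. Lean on these libraries where they do the work, as an engineer would, in place of code of your own. Each camera call takes 0.05 s, during which the arm holds its last target.

### The job

One of the two couplers on the counter's guard rail is still open. Swing its hinged cap over the tube and lay it down on the tube, then swing its bolt up into the slot of the cap's lug and push the bolt inwards, nut riding up the sloping lug, until it is wedged hand-tight: go by feel and stop at a push of about 10 N (one kilo), for a loose bolt will not hold and a forced one crushes the rubber lining. Let go and leave the finished coupler and the goods around as they are.

Things in the scene. Friction and masses are not known exactly. Their poses are not given: they have to be found in the camera images.
- rail: Straight stainless tube, 42 mm in diameter, 400 mm long, with black end plugs, lying level, its axis 95 mm above the counter. Fixed. Origin on the counter under the tube's middle; y axis along the tube, x axis away from the robot, against the coupler's x.
- coupler: The open coupler: base plate 130 x 50 mm and a lower half-ring, 57 mm across outside and 36 mm wide, carrying the tube. Fixed. Origin on the counter under the tube's axis; z up, y along the tube; the hinge is on its +x side (towards the robot), the bolt on its -x side. The two couplers look alike and may stand at either place; only this one is open.
- hinge (a point): Middle of the cap's hinge axis, which runs along the coupler's y, at x = +34, z = 95 mm of the coupler. Fixed. The hinge is stiff: the cap stays where it is left, and 1.5 to 3.5 N at its lug move it.
- cap: Hinged upper half of the open coupler, 36 mm wide, rubber-lined, with a forked lug at its free end. Origin on the hinge; axes parallel to the coupler's when it just touches the tube. Starts 1.3 to 1.75 rad open (about upright), turned about its +y, which lifts the lug. From first touch down, the lining pushes back with 20 N per mm at the lug; over 35 N crushes it.
- cap_lug (a point): Centre of the cap's lug, at its top face, in the slot: 80 mm from the hinge in the cap's -x, 12 mm in its +z. The lug is 36 mm wide along y, 9 mm thick; its top is crowned, rising towards the tube at 20 degrees at the mouth, 14 in the middle, 8 inside. The slot, 14 mm wide, is open 17 mm outside this point and ends 18 mm inside it.
- pivot (a point): Middle of the bolt's pivot axis, which runs along the coupler's y, at x = -46, z = 51 mm of the coupler. Fixed. The pivot is stiff: the bolt stays where it is left, and 1 to 2.5 N at its nut move it.
- bolt: Swing bolt, 11 mm thick, its end 93 mm from the pivot. Origin on the pivot, z along the bolt to its end. Starts leaning 0.65 to 1.1 rad away from the tube; a turn about its +y brings it upright, into the slot. Pushed in with 10 N at the nut and let go it stays, nut pressing on the lug with 14 to 18 N; 10 to 21 N is right.
- nut_mid (a point): Middle of the hexagon nut on the bolt, 72.5 to 77.5 mm from the pivot (differs from start to start, hard to see). Nut 26 mm across, 18 mm high, domed below, radius 13 mm; never turned. The dome rides up the lug: tight anywhere from 0.15 rad outside to 0.17 inside of upright, the push growing 1 to 3 N per mm; over 16 N forces it. The nut rises some 4 mm as it swings in: follow it.
- coupler_done: The finished coupler, the same but closed. Fixed. Origin and axes as for the open one.
- bowl: Stainless bowl, 100 mm wide, 50 mm high, loose. Origin under its middle.
- canister: Stainless canister, 72 mm wide, 85 mm high, loose. Origin under its middle.
- turner: Turner with a wooden handle, lying loose on the counter.
There are look-alikes about, which are no part of the job. What is shaped like the coupler but green is not meant.

How it is judged:
On the way, in this order (a step that is already met when the one before it is completed fails the run):
1. the cap lies on the tube, the bolt still outside its slot (z of cap_lug in the frame of coupler below 0.1095 m and x of nut_mid in the frame of coupler below -0.068 m), for 0.2 s.
2. the bolt stands in the slot with its nut wedged on the lug (x of nut_mid in the frame of coupler above -0.062 m and contact force between bolt and cap above 10 N), for 0.2 s.
At the end, for the whole second after the job is handed in: The cap lies on the tube, its lining squeezed (lug below the height of first touch); the bolt stands in the slot within about 15 mm of upright at the nut; released and at rest, its nut presses on the cap with 10 to 21 N (all of step 2 and x of nut_mid in the frame of coupler below -0.03 m and z of cap_lug in the frame of coupler below 0.107 m and contact force between bolt and cap below 21 N and angular speed of bolt below 0.05 rad/s).
It fails at once if the bolt is forced: more than 40 N between bolt and cap (a push well over 15 N at the nut) (contact force between bolt and cap above 40 N).
It fails at once if the cap is pressed so hard that the lining is crushed: lug more than 1.8 mm (over 35 N) below first touch (z of cap_lug in the frame of coupler below 0.1052 m).
It fails at once if bowl, canister or turner moved more than 30 mm (distance of any of bowl, canister, turner from where it was at the start of the episode above 0.03 m).
It fails at once if more than 15 N on the finished coupler (contact force between the arm and coupler_done above 15 N).
It also fails if it takes over 64 s, if anything falls off the work surface, if the arm or the gripper's body presses on something with over 40 N, if the wrist force passes 120 N, or if a joint passes its speed limit or range.

## Working session

There is one attempt and no reset: what is moved stays moved. The work goes in short steps, Python scripts to look and compute and a tool call to move; the robot and the scene stay as the last step left them, time stands still between calls to the robot, and variables do not carry over. Pictures are saved under pics/ and viewed, and the job is handed in when it is done.

Besides the shell and the picture viewer there is one more tool, called after "Emit:" by a JSON object that holds its "fn" and its "kwargs". move_arm: Moves the arm, as the interface text tells. Its arguments: {"type":"object","properties":{"series":{"type":"array","items":{"type":"array","items":{"type":"number"}}},"claw":{"type":"number"},"newtons":{"type":"number"}},"required":["series"]}

```bash
mkdir -p pics
cat > h.py <<'E'
from bench import read_state, imaging, r
import numpy as np, cv2
np.set_printoptions(precision=4,suppress=True)
def grab(tag):
    out={}
    for n in("side","top"):
        p,d=imaging.camera(n); np.savez(f"pics/{tag}_{n}.npz",p=p,d=d)
        cv2.imwrite(f"pics/{tag}_{n}.png",p[:,:,::-1])
def load(tag,n):
    z=np.load(f"pics/{tag}_{n}.npz"); return z['p'],z['d']
def ray(n,u,v):
    c=imaging.get_calibration(n); K=np.array(c["camera_matrix"])
    q=cv2.undistortPoints(np.array([[[u,v]]],float),K,np.array([c["k1"],0,0,0,0.]))[0,0]
    return q
def pt(n,u,v,d):
    c=imaging.get_calibration(n);q=ray(n,u,v)
    return np.array(c["R"]).T@(np.array([q[0]*d,q[1]*d,d])-np.array(c["t"]))
def atplane(n,u,v,axis,val):
    c=imaging.get_calibration(n);q=ray(n,u,v);R=np.array(c["R"]);t=np.array(c["t"])
    o=-R.T@t; dd=R.T@np.array([q[0],q[1],1]); return o+dd*(val-o[axis])/dd[axis]
def proj(n,X):
    c=imaging.get_calibration(n);K=np.array(c["camera_matrix"])
    x=np.array(c["R"])@np.array(X)+np.array(c["t"]); a=x[:2]/x[2]; a=a*(1+c["k1"]*(a@a)); return K[:2,:2]@a+K[:2,2]
def crop(tag,n,u0,v0,u1,v1,s,out):
    p,d=load(tag,n); c=cv2.resize(p[v0:v1,u0:u1],None,fx=s,fy=s,interpolation=cv2.INTER_CUBIC); cv2.imwrite(f"pics/{out}.png",c[:,:,::-1])
E
python3 - <<'E'
from h import *
grab("a"); s=read_state(); print(s)
for n in("side","top"): print(imaging.get_calibration(n))
E
```

```text
{'time': 0.1, 'joint_positions': array([ 1.2634,  0.3328, -0.0647,  1.4609,  0.0216,  1.3499, -0.0885]), 'joint_vel': array([-0.0016, -0.0015,  0.0006, -0.002 ,  0.0004, -0.0003, -0.    ]), 'joint_torque': array([  0.0011, -62.4546,   0.0245, -39.072 ,  -0.0613,   0.0366,
         0.0001]), 'ee_pos': array([ 0.1755, -0.5995,  0.1933]), 'eef_rot': array([ 0.9899,  0.1419, -0.0001, -0.0006]), 'ft_force': array([0.0718, 0.334 , 0.0478]), 'torque': array([ 0.0099,  0.0412, -0.0306]), 'width': 0.08698339404667006}
{'camera_matrix': array([[426.5103,   0.    , 313.3181],
       [  0.    , 426.5103, 201.077 ],
       [  0.    ,   0.    ,   1.    ]]), 'k1': -0.07869161376530075, 'R': array([[-0.9784, -0.2066, -0.0052],
       [-0.1526,  0.7393, -0.6559],
       [ 0.1394, -0.6409, -0.7549]]), 't': array([0.569 , 0.0454, 0.9927])}
{'camera_matrix': array([[371.3548,   0.    , 320.2484],
       [  0.    , 371.3548, 193.2503],
       [  0.    ,   0.    ,   1.    ]]), 'k1': 0.0022261370238623405, 'R': array([[-0.0012, -0.9999,  0.0126],
       [-0.9965,  0.0002, -0.0834],
       [ 0.0834, -0.0127, -0.9964]]), 't': array([0.1406, 0.5794, 0.9916])}
```

View pics/a_side.png

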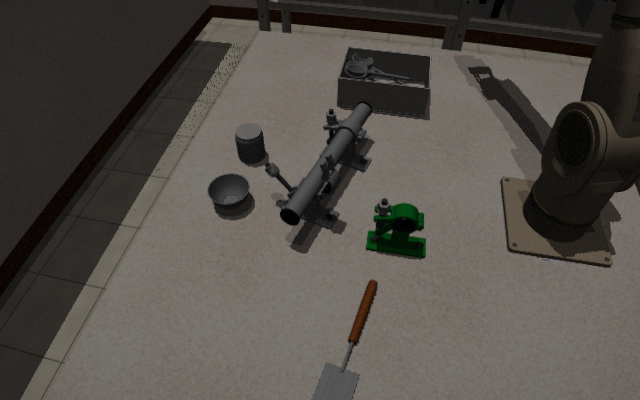

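View pics/a_top.png

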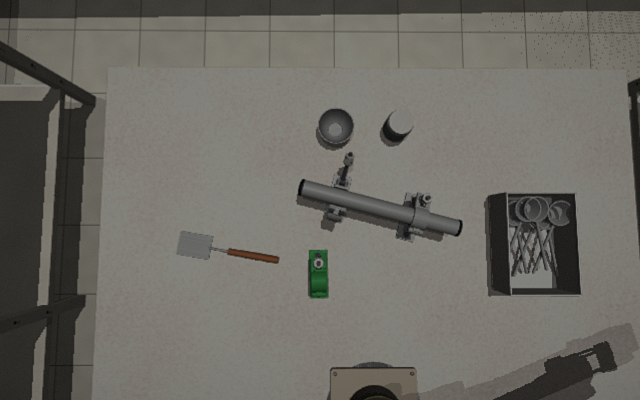

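The side view shows the rail from about (290,215) to (365,107). The open coupler is at the near end, with its bolt out at (270,170), and the finished one is near (340,135). The green look-alike is at (395,230). In the top view the open coupler is at (340,197), the finished one at (415,215) and the green one at (318,275).

Run:
```python
from h import *
crop("a","side",240,90,400,240,5,"a_sc"); crop("a","top",285,140,475,250,4,"a_tc")
for n in("side","top"):
    p,d=load("a",n); p=np.clip(p.astype(float)*2.5,0,255).astype(np.uint8)
    a=(240,90,400,240) if n=="side" else (285,140,475,250)
    c=cv2.resize(p[a[1]:a[3],a[0]:a[2]],None,fx=4,fy=4,interpolation=cv2.INTER_CUBIC); cv2.imwrite(f"pics/a_{n}_b.png",c[:,:,::-1])
```

```text
(no output)
```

View pics/a_side_b.png

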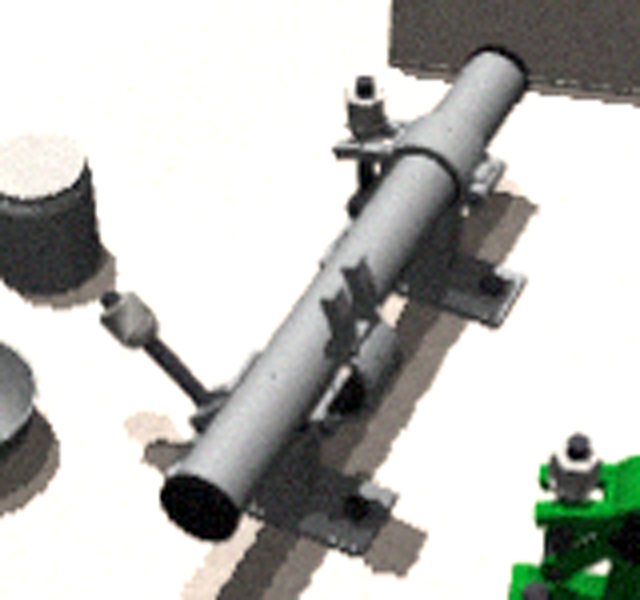

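View pics/a_top_b.png

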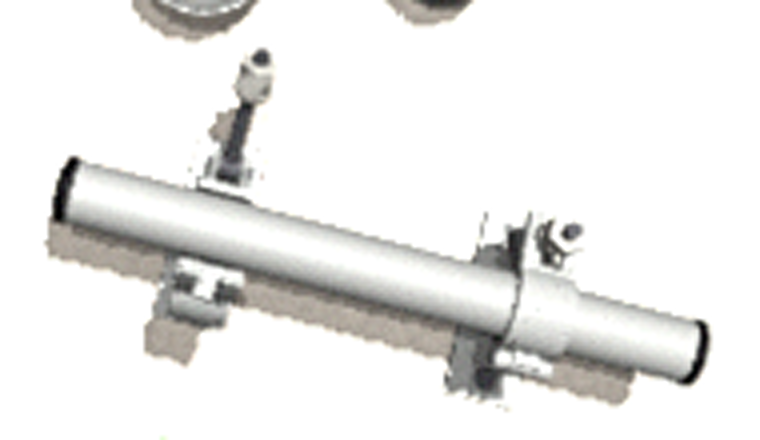

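```bash
cat >> h.py <<'E'
def cloud(tag,n):
    p,d=load(tag,n); c=imaging.get_calibration(n);K=np.array(c["camera_matrix"])
    vv,uu=np.mgrid[0:400,0:640]
    q=cv2.undistortPoints(np.stack([uu,vv],-1).reshape(-1,1,2).astype(float),K,np.array([c["k1"],0,0,0,0.]))[:,0]
    D=d.reshape(-1); X=np.c_[q*D[:,None],D]; W=(X-np.array(c["t"]))@np.array(c["R"])
    W[D==0]=np.nan
    return W.reshape(400,640,3),p
E
python3 - <<'E'
from h import *
for n in("side","top"):
    W,p=cloud("a",n)
    # initial: plugs
    if n=="top":
        A=atplane(n,302,188,2,.1);B=atplane(n,461,227,2,.1); print("plugs",A,B,np.linalg.norm(A-B)); A0,B0=A,B
    u=(B0-A0)[:2];u/=np.linalg.norm(u);w=np.array([-u[1],u[0]])
    P=W.reshape(-1,3); P=P[~np.isnan(P[:,0])]
    s=(P[:,:2]-A0[:2])@u; e=(P[:,:2]-A0[:2])@w
    m=(P[:,2]>.075)&(P[:,2]<.125)&(abs(e)<.03)&(((s>.02)&(s<.06))|((s>.14)&(s<.24))|((s>.35)&(s<.38)))
    Q=P[m]; print(n,len(Q),"counter z",np.median(P[(abs(P[:,2])<.02)][:,2]),"max z",np.percentile(Q[:,2],98))
    from scipy.optimize import least_squares
    s=(Q[:,:2]-A0[:2])@u; e=(Q[:,:2]-A0[:2])@w
    f=lambda x: np.hypot(e-x[0]-x[1]*(s-.2),Q[:,2]-x[2]-x[3]*(s-.2))-.021
    R=least_squares(f,[0,0,.095,0],loss='soft_l1',f_scale=.002); print(R.x,np.std(f(R.x)))
    c=A0[:2]+.2*u+R.x[0]*w; d=u+R.x[1]*w;d/=np.linalg.norm(d); print("centre",c,"dir",d,np.arctan2(d[1],d[0]))
E
```

```text
Traceback (most recent call last):
NameError: name 'B0' is not defined
```

Run:
```python
from h import *
from scipy.optimize import least_squares
A0=atplane("top",302,188,2,.1);B0=atplane("top",461,227,2,.1); print("plugs",A0,B0,np.linalg.norm(A0-B0))
for n in("top","side"):
    W,p=cloud("a",n)
    u=(B0-A0)[:2];u/=np.linalg.norm(u);w=np.array([-u[1],u[0]])
    P=W.reshape(-1,3); P=P[~np.isnan(P[:,0])]
    s=(P[:,:2]-A0[:2])@u; e=(P[:,:2]-A0[:2])@w
    m=(P[:,2]>.085)&(P[:,2]<.125)&(abs(e)<.03)&(((s>.02)&(s<.06))|((s>.14)&(s<.24))|((s>.35)&(s<.38)))
    Q=P[m]; print(n,len(Q),"counter z",np.median(P[(abs(P[:,2])<.02)][:,2]),"max z",np.percentile(Q[:,2],98))
    s=(Q[:,:2]-A0[:2])@u; e=(Q[:,:2]-A0[:2])@w
    f=lambda x: np.hypot(e-x[0]-x[1]*(s-.2),Q[:,2]-x[2]-x[3]*(s-.2))-.021
    R=least_squares(f,[0,0,.095,0],loss='soft_l1',f_scale=.002); print(R.x,np.std(f(R.x)))
    c=A0[:2]+.2*u+R.x[0]*w; d=u+R.x[1]*w;d/=np.linalg.norm(d); print("centre",c,"dir",d,np.arctan2(d[1],d[0]))
```

```text
plugs [0.5864 0.1872 0.1   ] [ 0.4878 -0.2132  0.1   ] 0.41241442685750557
top 1123 counter z 0.00029814361717748843 max z 0.11806475110063606
[-0.0008 -0.0156  0.0951 -0.0003] 0.0013057687204167585
centre [ 0.5378 -0.0068] dir [-0.2544 -0.9671] -1.8279797183370883
side 827 counter z 0.000735762421841597 max z 0.11798766821217005
[ 0.001  -0.0159  0.0953  0.0028] 0.0009992710688248715
centre [ 0.5396 -0.0072] dir [-0.2546 -0.967 ] -1.8282643956689633
```

```bash
cat >> h.py <<'E'
RC=np.array([.5387,-.007]); RD=np.array([-.2545,-.9671]); RX=np.array([-.9671,.2545])
def rf(W): # -> (x toward robot, y along, z) relative to rail centre
    q=W[...,:2]-RC; return np.stack([q@RX,q@RD,W[...,2]],-1)
E
python3 - <<'E'
from h import *
for n in("top","side"):
    W,p=cloud("a",n); F=rf(W); x,y,z=F[...,0],F[...,1],F[...,2]
    for name,m in dict(cap=(z>.12)&(x>.0)&(x<.09)&(y<0)&(y>-.2), caph=(z>.085)&(x>.024)&(x<.08)&(y<0)&(y>-.2),plate=(z>.004)&(z<.03)&(abs(x)>.03)&(abs(x)<.075)&(y<0)&(y>-.2),
        bolt=(z>.05)&(x<-.03)&(x>-.2)&(y<0)&(y>-.2), nut=(z>.08)&(x<-.07)&(x>-.2)&(y<0)&(y>-.2)).items():
        Q=F[m]
        if len(Q)==0: continue
        print(n,name,len(Q)); print(np.percentile(Q,[2,25,50,75,98],axis=0))
E
```

```text
top cap 220
[[ 0.0309 -0.1218  0.1356]
 [ 0.0388 -0.114   0.1487]
 [ 0.046  -0.1039  0.1571]
 [ 0.054  -0.0949  0.1821]
 [ 0.0617 -0.0871  0.1927]]
top caph 241
[[ 0.0257 -0.1221  0.0954]
 [ 0.037  -0.1143  0.1461]
 [ 0.0451 -0.104   0.1561]
 [ 0.0535 -0.0952  0.1799]
 [ 0.0616 -0.0872  0.1925]]
top plate 204
[[-0.0693 -0.1866  0.0041]
 [-0.0592 -0.126   0.0054]
 [-0.0415 -0.1199  0.0073]
 [ 0.045  -0.0868  0.0088]
 [ 0.0724 -0.0322  0.0118]]
top bolt 283
[[-0.1983 -0.1867  0.0503]
 [-0.1019 -0.1107  0.0612]
 [-0.0842 -0.1053  0.0806]
 [-0.0514 -0.0998  0.1096]
 [-0.0342 -0.0041  0.1188]]
top nut 138
[[-0.1133 -0.115   0.0819]
 [-0.102  -0.1088  0.1035]
 [-0.0934 -0.1047  0.1105]
 [-0.0852 -0.1002  0.1142]
 [-0.0721 -0.0935  0.1198]]
side cap 445
[[ 0.0297 -0.1253  0.1255]
 [ 0.0385 -0.1226  0.1461]
 [ 0.0445 -0.1112  0.1574]
 [ 0.0536 -0.0982  0.177 ]
 [ 0.0605 -0.0884  0.1918]]
side caph 581
[[ 0.0258 -0.1255  0.0931]
 [ 0.0365 -0.1231  0.1255]
 [ 0.0424 -0.1142  0.1505]
 [ 0.0514 -0.0991  0.171 ]
 [ 0.0604 -0.0886  0.1913]]
side plate 265
[[-0.0681 -0.1318  0.0049]
 [ 0.0358 -0.122   0.0072]
 [ 0.045  -0.1116  0.0084]
 [ 0.0529 -0.0988  0.0098]
 [ 0.0603 -0.083   0.0162]]
side bolt 345
[[-0.192  -0.1695  0.0503]
 [-0.1004 -0.1169  0.0645]
 [-0.0866 -0.1111  0.0897]
 [-0.0627 -0.1073  0.1077]
 [-0.0389 -0.0944  0.1181]]
side nut 194
[[-0.1122 -0.1188  0.0823]
 [-0.1006 -0.1157  0.0976]
 [-0.0934 -0.1109  0.1067]
 [-0.0853 -0.1073  0.1128]
 [-0.0733 -0.0966  0.1189]]
```

```bash
cat >> h.py <<'E'
from scipy.spatial.transform import Rotation as Ro
CO=RC-.106*RD
def cw(x,y,z): return np.r_[CO+x*RX+y*RD,z]
def wc(P):
    q=np.array(P[:2])-CO; return np.array([q@RX,q@RD,P[2]])
def st():
    s=read_state(); R=Ro.from_quat(s['eef_rot']).as_matrix()
    f=s['ft_force']; print("t",round(s['time'],2),"tcp_c",wc(s['ee_pos']),"F_c",np.array([f[:2]@RX,f[:2]@RD,f[2]]),"yaw err",np.arcsin(R[:2,0]@RD),"w",s['width'],"tool z",R[:,2]); return s,R
E
python3 - <<'E'
from h import *
W,p=cloud("a","top"); 
for n in("top","side"):
    W,p=cloud("a",n);F=rf(W);F[...,1]+=.106;x,y,z=F[...,0],F[...,1],F[...,2]
    m=(z>.12)&(x>-.02)&(x<.09)&(abs(y)<.03)
    Q=F[m];
    for a in np.arange(.12,.2,.01):
        k=Q[(Q[:,2]>a)&(Q[:,2]<=a+.01)]
        if len(k): print(n,round(a,3),len(k),k[:,0].min(),np.median(k[:,0]),k[:,0].max())
    m=(z>.02)&(x<-.125)&(x>-.25)&(y>-.12)&(y<.12);Q=F[m];print("beyond",np.percentile(Q,[1,50,99],axis=0))
s,R=st(); p0=s['ee_pos']
for t in([.45,-.3,.28],cw(.11,0,.25)): print(np.array(t),R.T@(np.array(t)-p0))
ang=np.arctan2(R[1,0],R[0,0]); tgt=np.arctan2(RX[1],RX[0]); print("roll",-(tgt-ang),CO)
E
```

```text
top 0.13 15 0.05983720919738874 0.06124849501844924 0.06233671242918305
top 0.14 45 0.05087738252370313 0.05684519188302787 0.060707503076408396
top 0.15 73 0.033153020612214874 0.04733029897802465 0.05418749539085583
top 0.16 14 0.03430485075852107 0.04607765139619448 0.048831495880984156
top 0.17 13 0.036792141434188914 0.043962302045693895 0.04527811471956759
top 0.18 28 0.030248933038113004 0.04002563229299564 0.0437115781551533
top 0.19 32 0.029934892840294467 0.03517720440829739 0.0394485566786198
beyond [[-0.249  -0.099   0.0204]
 [-0.2138 -0.0111  0.0484]
 [-0.1429  0.1189  0.0878]]
side 0.12 21 0.05213831885497324 0.05986872344440288 0.061654070536295055
side 0.13 47 0.049260130107843886 0.05941926679818999 0.06116107477904485
side 0.14 82 0.0322760726192181 0.05451042141311799 0.05845770912056694
side 0.15 91 0.031646428869062375 0.04643207243417434 0.052123024963025025
side 0.16 54 0.03190476764609919 0.04285188045984813 0.04780001132192527
side 0.17 56 0.03370580758701758 0.04076127009938242 0.04472858635478216
side 0.18 68 0.027566489723663327 0.03701019293807398 0.0413872811572376
side 0.19 26 0.0296953819213504 0.03492558887141351 0.038217009322867854
beyond [[-0.2484 -0.1029  0.0205]
 [-0.214  -0.0115  0.0451]
 [-0.144   0.1179  0.087 ]]
t 0.1 tcp_c [0.2005 0.7714 0.1933] F_c [ 0.0155 -0.3413  0.0478] yaw err -0.5421630896979147 w 0.08698339404667006 tool z [-0.0004  0.0012 -1.    ]
[ 0.45 -0.3   0.28] [ 0.3476 -0.2104 -0.0864]
[0.4593 0.1235 0.25  ] [ 0.4755 -0.6142 -0.0559]
roll -2.599445421652785 [0.5657 0.0955]
```

Emit:
{"fn": "move_arm", "kwargs": {"series": [[0.01,0,-0.04,-0.13],[0.05,-0.03,-0.08,-0.26],[0.09,-0.05,-0.086,-0.39],[0.13,-0.08,-0.086,-0.52],[0.17,-0.105,-0.086,-0.65],[0.21,-0.13,-0.086,-0.78],[0.25,-0.155,-0.086,-0.91],[0.285,-0.175,-0.086,-1.04],[0.32,-0.195,-0.086,-1.17],[0.348,-0.215,-0.086,-1.3],[0.365,-0.25,-0.086,-1.43],[0.378,-0.29,-0.086,-1.56],[0.39,-0.33,-0.086,-1.69],[0.403,-0.37,-0.086,-1.82],[0.416,-0.41,-0.086,-1.95],[0.429,-0.45,-0.086,-2.08],[0.442,-0.49,-0.086,-2.21],[0.455,-0.53,-0.086,-2.34],[0.467,-0.57,-0.07,-2.47],[0.4755,-0.614,-0.056,-2.599]], "claw": -1, "newtons": 20}}

```text
time: 2.1
ee_pos: [0.4594, 0.1243, 0.2495]
eef_rot: [0.126, 0.992, -0.0, 0.0]
ft_force: [0.8, -0.1, 0.1]
width: 0.0003
```

Run:
```python
from h import *
s,R=st(); print(s['joint_positions']); print(R)
```

```text
t 2.1 tcp_c [ 0.1101 -0.0007  0.2495] F_c [-0.8345 -0.1286  0.1227] yaw err 0.0039042386573515443 w 0.00027951367157051307 tool z [ 0.0006 -0.0003 -1.    ]
[ 0.527   0.0228 -0.8847  1.7129  0.0183  1.4139  0.9569]
[[-0.9681  0.2507  0.0006]
 [ 0.2507  0.9681 -0.0003]
 [-0.0006 -0.0002 -1.    ]]
```

Emit:
{"fn": "move_arm", "kwargs": {"series": [[-0.01,0,0.02,0],[-0.02,0,0.04,0],[-0.03,0,0.06,0],[-0.04,0,0.0665,0],[-0.045,0,0.0665,0],[-0.045,0,0.0665,0]]}}

```text
time: 2.7
ee_pos: [0.5032, 0.1115, 0.1836]
eef_rot: [0.129, 0.992, 0.0, -0.0]
ft_force: [-1.2, 0.3, -0.2]
width: 0.0005
```

Run:
```python
from h import *
s,R=st(); grab("b")
for th in np.arange(1.5,-.01,-.075):
    X=.034-.088*np.cos(th)+.010*np.sin(th)+.0095; Z=.095+.088*np.sin(th)+.010*np.cos(th)
    print(round(th,3),"shift",round(X-.065,4),round(.1835-Z,4))
for n in("side",):
    p,d=load("b",n); p=np.clip(p.astype(float)*2.5,0,255).astype(np.uint8)
    cv2.imwrite(f"pics/b_{n}_b.png",cv2.resize(p[60:240,220:420],None,fx=3,fy=3,interpolation=cv2.INTER_CUBIC)[:,:,::-1])
```

```text
t 2.7 tcp_c [0.0645 0.0004 0.1836] F_c [ 1.2449 -0.0109 -0.1775] yaw err -0.0007789091320357901 w 0.0005105650324244091 tool z [-0.0004  0.0005 -1.    ]
1.5 shift -0.0177 0.0
1.425 shift -0.0244 -0.0
1.35 shift -0.031 0.0004
1.275 shift -0.0376 0.0014
1.2 shift -0.0441 0.0029
1.125 shift -0.0504 0.0048
1.05 shift -0.0566 0.0072
0.975 shift -0.0626 0.0101
0.9 shift -0.0684 0.0134
0.825 shift -0.0739 0.0171
0.75 shift -0.0791 0.0212
0.675 shift -0.084 0.0257
0.6 shift -0.0885 0.0306
0.525 shift -0.0926 0.0357
0.45 shift -0.0964 0.0412
0.375 shift -0.0997 0.047
0.3 shift -0.1026 0.0529
0.225 shift -0.1051 0.0591
0.15 shift -0.107 0.0655
0.075 shift -0.1085 0.0719
0.0 shift -0.1095 0.0785
```

View pics/b_side_b.png

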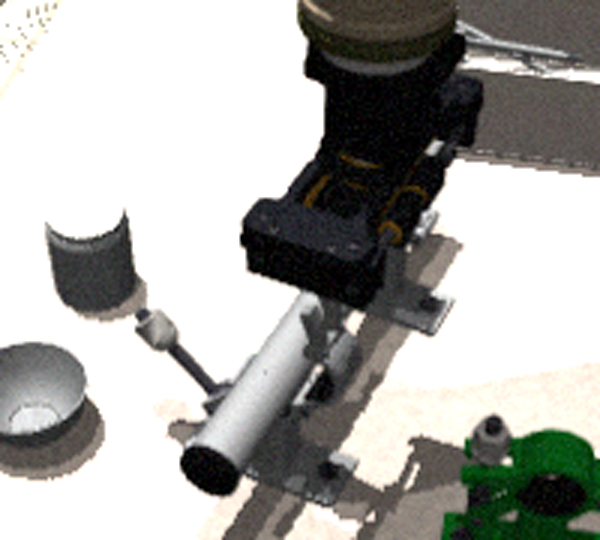

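The gripper stands behind the upright cap, with the lug tips at about (315,325) in the crop. Next I swing the cap over along the lug's arc.

Emit:
{"fn": "move_arm", "kwargs": {"series": [[-0.008,0,0,0],[-0.0177,0,0,0],[-0.0244,0,0,0],[-0.031,0,0.0004,0],[-0.0376,0,0.0014,0],[-0.0441,0,0.0029,0],[-0.0504,0,0.0048,0]]}}

```text
time: 3.5
ee_pos: [0.5522, 0.0986, 0.1785]
eef_rot: [0.129, 0.992, -0.0, -0.0]
ft_force: [0.5, 0.7, 0.3]
width: 0.0006
```

Run:
```python
from h import *
st()
```

```text
t 3.5 tcp_c [0.0138 0.0005 0.1785] F_c [-0.2944 -0.7843  0.2999] yaw err -0.0004768064530237614 w 0.0006187858409926977 tool z [-0. -0. -1.]
```

```bash
cat >> h.py <<'E'
def show(tag,n,u0,v0,u1,v1,s,g=2.5):
    p,d=load(tag,n); p=np.clip(p.astype(float)*g,0,255).astype(np.uint8)
    cv2.imwrite(f"pics/{tag}_{n}_b.png",cv2.resize(p[v0:v1,u0:u1],None,fx=s,fy=s,interpolation=cv2.INTER_CUBIC)[:,:,::-1])
E
python3 - <<'E'
from h import *
grab("c"); show("c","side",220,60,420,240,4)
E
```

```text
(no output)
```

View pics/c_side_b.png

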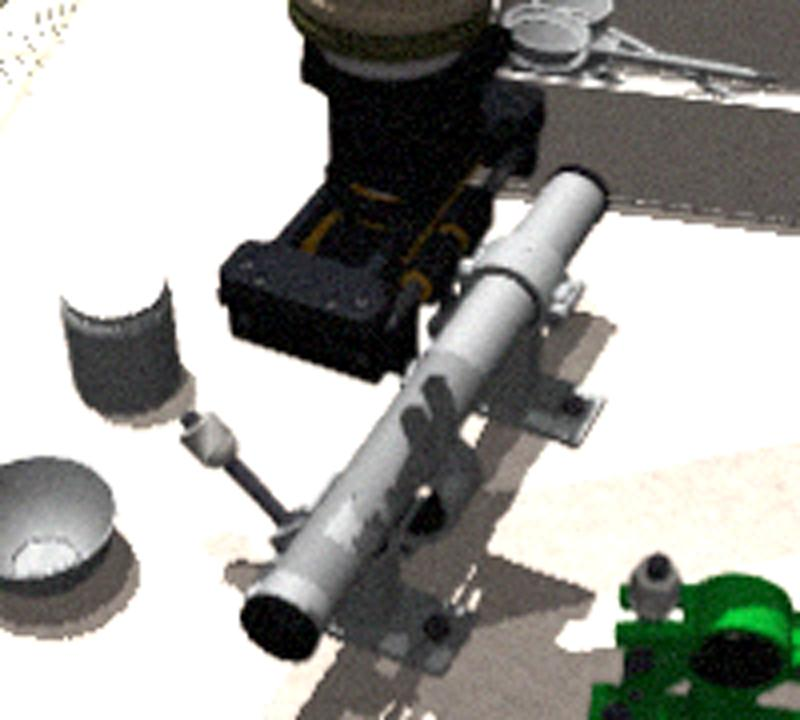

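Run:
```python
from h import *
s,R=st(); P=s['ee_pos']
for n in("side","top"):
  print(n,proj(n,P),proj(n,P+[0,0,.07]),(proj("side",P)-[220,60])*4)
  print(" hinge",proj(n,cw(.034,0,.095)),"lug1.5",proj(n,cw(.0403,0,.1757)))
show("c","top",270,110,470,260,4)
```

```text
t 3.6 tcp_c [0.0138 0.0007 0.1782] F_c [ 0.8168  0.9224 -0.1997] yaw err -0.0010496842267064949 w 0.000564795365480397 tool z [-0.0006  0.0002 -1.    ]
side [316.9875 160.4573] [317.0298 134.0392] [387.95   401.8291]
 hinge [325.1187 191.3087] lug1.5 [328.5326 165.588 ]
top [339.2071 199.4515] [341.2977 197.2525] [387.95   401.8291]
 hinge [334.8453 209.2864] lug1.5 [335.9701 210.5126]
```

View pics/c_top_b.png

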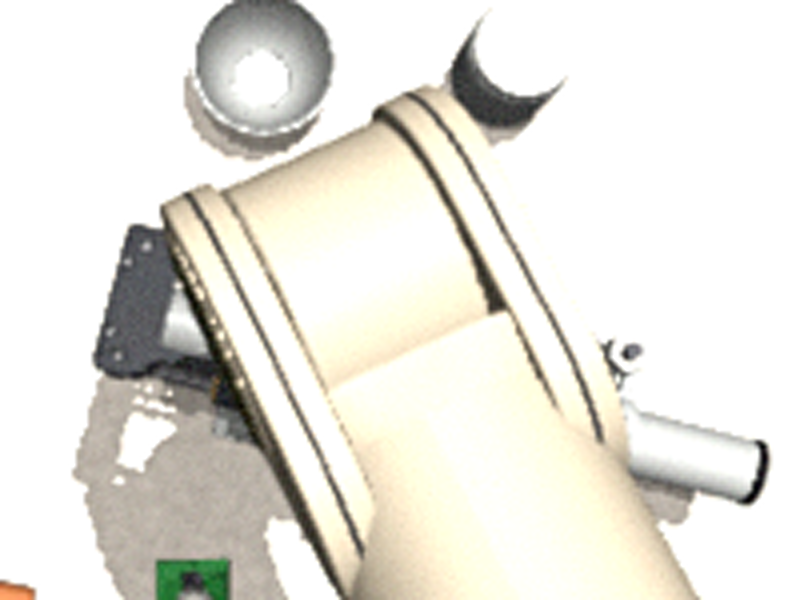

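Run:
```python
from h import *
for n in("side",):
    W,p=cloud("c",n);F=rf(W);F[...,1]+=.106;x,y,z=F[...,0],F[...,1],F[...,2]
    m=(z>.13)&(x>-.05)&(x<.09)&(abs(y)<.04)
    for a in np.arange(.13,.27,.01):
        k=m&(z>a)&(z<=a+.01); vv,uu=np.where(k)
        if k.sum(): print(n,round(a,3),k.sum(),"x",x[k].min(),np.median(x[k]),x[k].max(),"y",y[k].min(),y[k].max(),"px",uu.min(),uu.max(),vv.min(),vv.max())
show("c","side",290,120,350,180,10)
```

```text
side 0.13 44 x 0.05213171616506782 0.0592886798525224 0.061225668026570645 y -0.01956816630775475 0.018143932576023133 px 330 340 177 190
side 0.14 80 x 0.03131599098759081 0.055054169523669955 0.05928831547054179 y -0.02022724386458251 0.01794769003064886 px 321 339 171 186
side 0.15 98 x 0.03203199794920578 0.04656110910815267 0.053546881611001476 y -0.019407977916145222 0.018164632560604452 px 321 336 168 182
side 0.16 54 x 0.03174227942150444 0.04328142655900993 0.04667818042757104 y -0.020324901798001352 0.01668846102396128 px 321 334 163 177
side 0.17 52 x 0.03268081575949101 0.04076535781993185 0.04377559619200637 y -0.018619550471158833 0.018553654069734124 px 322 333 160 173
side 0.18 68 x 0.02804738563043762 0.03716779393805302 0.04237634199472186 y -0.019332406848037567 0.018211840241703067 px 320 332 155 169
side 0.19 29 x 0.028540279401613 0.03441480349092064 0.038420766930623726 y -0.01857912883164467 0.016385297998051204 px 321 331 154 165
side 0.2 7 x 0.01587333093109498 0.023103291328940463 0.025226740135823263 y -0.008868110523219896 0.009283575765132238 px 316 324 149 154
side 0.21 39 x 0.015993400040985463 0.02397031545907422 0.026328753386319275 y -0.010905736753374334 0.008411832412802439 px 316 324 145 154
side 0.22 30 x 0.01592395067066483 0.023681864649727213 0.026036078749650454 y -0.010360511301615014 0.010337161494346145 px 316 324 141 149
side 0.23 26 x 0.018797285523871977 0.024434981391685172 0.026075459326505453 y -0.011445524610005933 0.008376492817460487 px 317 324 138 146
side 0.24 12 x 0.023422512893560496 0.025554733139332146 0.026012244316552656 y -0.011843739345627005 0.007482320556609967 px 319 324 136 142
```

View pics/c_side_b.png

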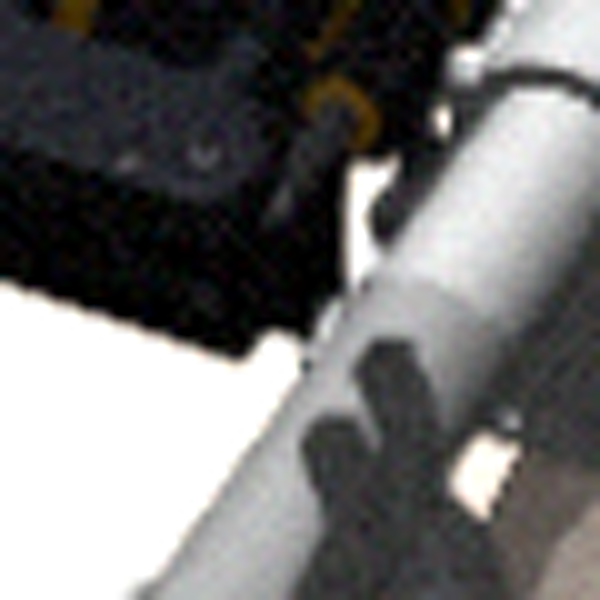

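Run:
```python
from h import *
W,p=cloud("c","side");F=rf(W);F[...,1]+=.106
for v in range(144,168,2):
    print(v," ".join("%4d/%4d/%4d"%tuple(1000*F[v,u]) if F[v,u,0]==F[v,u,0] else "    -    " for u in range(306,328,2)))
```

```text
144   39/ -92/ 306   44/ -94/ 309   47/ -94/ 311   50/ -93/ 311   51/ -86/ 306   47/ -70/ 292   21/ -11/ 235   25/ -10/ 236   23/   2/ 225   25/   8/ 221  -74/ 236/   2
146   39/ -93/ 302   43/ -93/ 303   46/ -93/ 305   50/ -92/ 306   51/ -87/ 302   16/  -9/ 226   20/  -8/ 227   25/ -10/ 230   23/   2/ 219   25/   7/ 216  -68/ 221/   9
148   36/ -87/ 291   39/ -85/ 292   44/ -88/ 295   49/ -91/ 300   51/ -86/ 297   15/  -8/ 220   21/  -9/ 223   24/  -8/ 223   24/   1/ 216   25/   8/ 211  -61/ 206/  17
150   36/ -88/ 288   39/ -85/ 287   43/ -87/ 290   46/ -85/ 290   51/ -87/ 293   15/  -8/ 215   20/  -9/ 217   25/  -8/ 219   23/   2/ 209  -65/ 203/  10  -13/ 104/ 111
152   36/ -87/ 282   39/ -86/ 283   43/ -86/ 285   47/ -86/ 286   50/ -85/ 286   16/  -9/ 210   21/  -9/ 213   25/  -8/ 213  -67/ 195/   9  -15/  97/ 110  -10/  95/ 113
154 -106/ 178/   0   39/ -86/ 278   42/ -85/ 279   47/ -86/ 282   50/ -85/ 282  -81/ 188/   1  -78/ 193/   0   25/ -10/ 210  -18/  92/ 106  -10/  87/ 114   -6/  88/ 114
156 -102/ 170/   1  -99/ 176/  -2  -93/ 175/   0   48/ -89/ 280   50/ -86/ 278  -79/ 1
[... 222 characters left out ...]
  -4/  73/ 116   31/   5/ 189
160  -96/ 157/   0  -90/ 157/   2  -88/ 164/  -3  -81/ 164/   0  -77/ 167/  -1  -71/ 168/   0  -17/  70/ 107  -11/  66/ 112   -4/  63/ 118    0/  65/ 118   31/   7/ 181
162  -93/ 152/  -1  -87/ 152/   0  -83/ 155/   0  -78/ 157/   0  -74/ 160/  -1  -68/ 161/   0  -12/  58/ 113   -8/  60/ 113   29/  -9/ 189   34/ -10/ 191    4/  64/ 114
164  -89/ 145/  -1  -84/ 146/   0  -79/ 148/   0  -74/ 150/   0  -71/ 155/  -2  -14/  53/ 110   -8/  51/ 114   28/ -14/ 187   33/ -17/ 192   36/ -13/ 190   38/  -8/ 186
166  -85/ 137/   0  -82/ 142/  -3  -75/ 141/   0  -72/ 145/  -1  -15/  45/ 110  -10/  44/ 113     -       30/ -18/ 186   34/ -18/ 187   37/ -16/ 187   40/ -12/ 185
```

The cap hasn't moved. The depth image puts the real fingertip at z≈0.207, about 28 mm above the reported TCP, so it passed over the lug tips. I'll back off, go 28 mm lower and repeat, checking by contact and picture.

Emit:
{"fn": "move_arm", "kwargs": {"series": [[0.02,0,-0.002,0],[0.04,0,-0.002,0],[0.053,0,0.005,0],[0.0535,0,0.0145,0],[0.0535,0,0.0245,0],[0.0535,0,0.0245,0]]}}

```text
time: 4.2
ee_pos: [0.4997, 0.1117, 0.1526]
eef_rot: [0.129, 0.992, -0.0, -0.001]
ft_force: [0.7, -0.2, -0.1]
width: 0.0005
```

Run:
```python
from h import *
grab("d");st(); show("d","side",280,110,380,210,8)
W,p=cloud("d","side");F=rf(W);F[...,1]+=.106;x,y,z=F[...,0],F[...,1],F[...,2]
m=(z>.13)&(x>-.05)&(x<.09)&(abs(y)<.04)
for a in np.arange(.16,.25,.01):
        k=m&(z>a)&(z<=a+.01); vv,uu=np.where(k)
        if k.sum(): print(round(a,3),k.sum(),"x",x[k].min(),np.median(x[k]),x[k].max(),"y",y[k].min(),y[k].max(),"px",uu.min(),uu.max(),vv.min(),vv.max())
```

```text
t 4.3 tcp_c [0.0675 0.0005 0.1539] F_c [-0.2817  0.356  -0.0379] yaw err -0.0007968052432066408 w 0.00019859200958042655 tool z [-0.0008  0.0005 -1.    ]
0.16 28 x 0.03219346941456244 0.04170740815461936 0.04717429388150943 y -0.019601478730123287 -0.004565850851444869 px 321 329 173 177
0.17 12 x 0.03408089250047924 0.03898478971656494 0.04573571148126012 y -0.019757847116558855 -0.015918634421005384 px 322 327 170 174
0.18 12 x 0.07767620060396631 0.07901842161849572 0.0798867553454427 y -0.007285129826207909 0.007275808629632147 px 345 348 165 172
0.19 13 x 0.07788500142495301 0.07905913374343702 0.08041214867059292 y -0.009132217119324132 0.007231613226885758 px 345 348 161 168
0.2 7 x 0.07843224733134625 0.07949521017405872 0.08031938068022716 y -0.009469994691455777 0.00836624557960361 px 345 349 158 165
```

View pics/d_side_b.png

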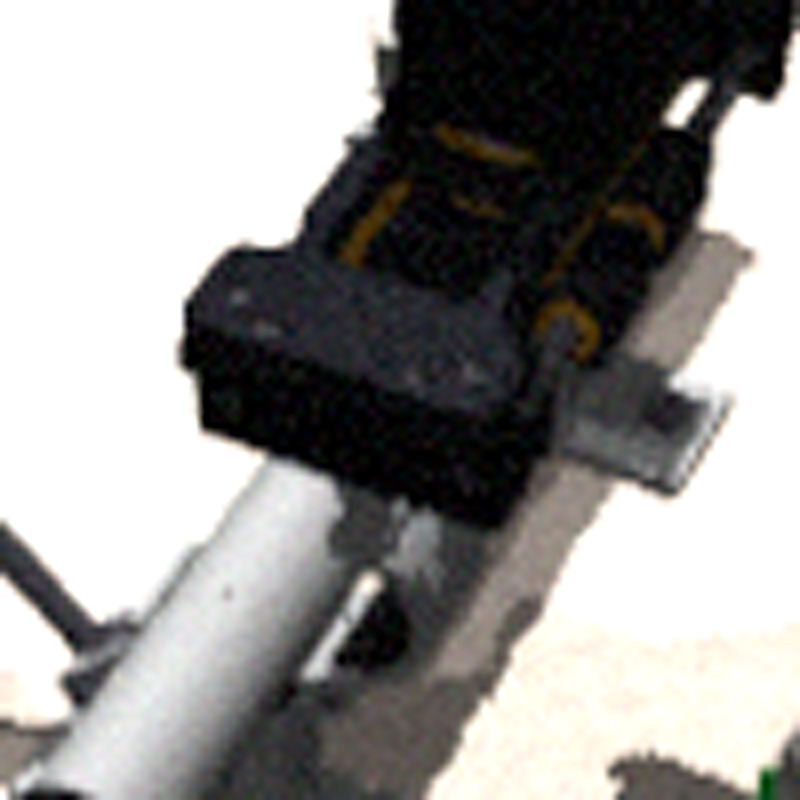

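Emit:
{"fn": "move_arm", "kwargs": {"series": [[-0.01,0,0,0],[-0.02,0,0,0],[-0.0275,0,0,0],[-0.034,0,0,0],[-0.041,0,0.001,0],[-0.047,0,0.002,0],[-0.0535,0,0.004,0],[-0.0535,0,0.004,0]]}}

```text
time: 5.1
ee_pos: [0.5524, 0.0981, 0.1498]
eef_rot: [0.129, 0.992, 0.0, 0.0]
ft_force: [-1.1, 0.7, 0.4]
width: 0.0005
```

Run:
```python
from h import *
grab("e");st(); show("e","side",280,110,380,210,8)
W,p=cloud("e","side");F=rf(W);F[...,1]+=.106;x,y,z=F[...,0],F[...,1],F[...,2]
m=(z>.13)&(x>-.05)&(x<.09)&(abs(y)<.04)
for a in np.arange(.14,.25,.01):
        k=m&(z>a)&(z<=a+.01); vv,uu=np.where(k)
        if k.sum(): print(round(a,3),k.sum(),"x",x[k].min(),np.median(x[k]),x[k].max(),"y",y[k].min(),y[k].max(),"px",uu.min(),uu.max(),vv.min(),vv.max())
```

```text
t 5.2 tcp_c [0.0141 0.0005 0.1502] F_c [ 0.2776 -0.1223  0.9439] yaw err -0.0006209453655896714 w 0.00047348758886873337 tool z [ 0.0002  0.     -1.    ]
0.14 105 x 0.006725258788650721 0.03677951047278796 0.044314644855383827 y -0.019337263161099336 0.016968213274429975 px 310 332 170 184
0.15 151 x 0.0055868305189454 0.02251256234155678 0.03797414360037895 y -0.020728026779889705 0.017697200227977064 px 310 330 164 178
0.16 40 x 0.0026450635547387957 0.012392874083944202 0.01984556543496986 y -0.01989894575039043 0.015504235177072848 px 308 322 163 173
0.17 14 x -0.0018804456155032685 0.01060355120760802 0.02469734685508347 y -0.01965753064577129 0.00635910196107195 px 306 323 160 168
0.18 25 x 0.016332392593150717 0.023420706826936036 0.02561999718219374 y -0.010741739402449033 0.006059505027114193 px 316 323 157 164
0.19 31 x 0.01651264249204289 0.023693076931501966 0.026027118544529996 y -0.011150175476182245 0.00935955298751083 px 316 324 152 160
0.2 26 x 0.018484554116270382 0.02425895009178581 0.02627598948603975 y -0.011626669843750617 0.009962888191762803 px 317 324 148 156
0.21 5 x 0.023444946375942105 0.025150948669750546 0.025432267551702234 y -0.014076559905852798 0.004498203342465701 px 319 323 148 153
0.23 1 x 0.024682049024915567 0.024682049024915567 0.024682049024915567 y -0.017103241046701148 -0.017103241046701148 px 318 318 146 146
```

View pics/e_side_b.png

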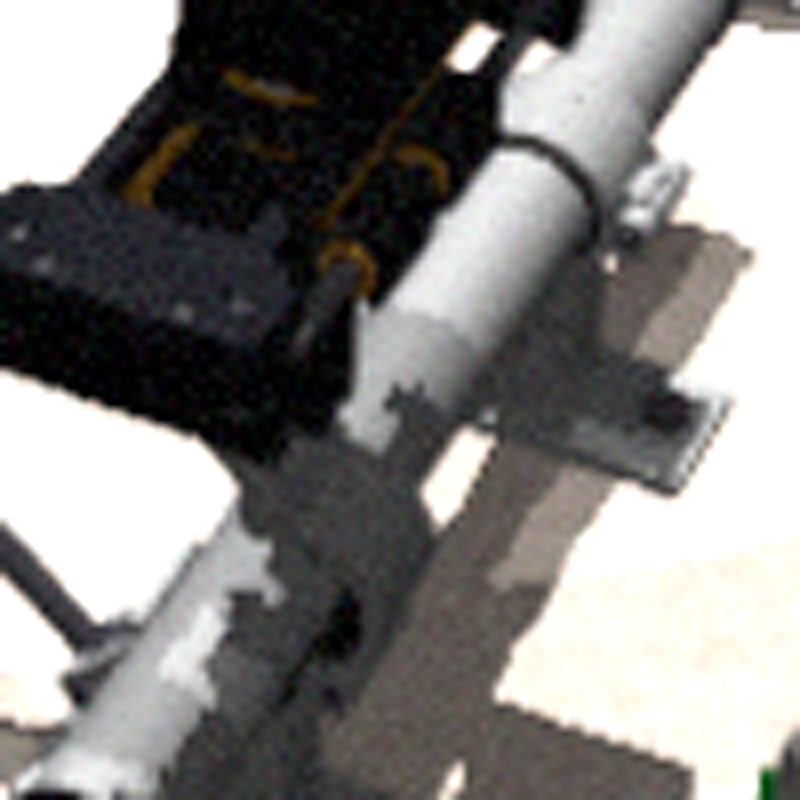

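The cap is now tilting, with its tip at x≈0 and z≈0.175. I continue along the arc.

Emit:
{"fn": "move_arm", "kwargs": {"series": [[-0.006,0,0.0025,0],[-0.012,0,0.005,0],[-0.018,0,0.0085,0],[-0.0235,0,0.0123,0],[-0.0287,0,0.0164,0],[-0.0336,0,0.021,0],[-0.038,0,0.0258,0],[-0.042,0,0.031,0],[-0.046,0,0.0364,0],[-0.0493,0,0.042,0],[-0.0522,0,0.048,0],[-0.0547,0,0.0543,0],[-0.0547,0,0.0543,0]]}}

```text
time: 6.5
ee_pos: [0.6041, 0.0844, 0.0947]
eef_rot: [0.129, 0.992, -0.0, -0.001]
ft_force: [-0.5, -0.6, -0.2]
width: 0.0006
```

Run:
```python
from h import *
grab("f");st(); show("f","side",260,110,360,210,8)
W,p=cloud("f","side");F=rf(W);F[...,1]+=.106;x,y,z=F[...,0],F[...,1],F[...,2]
m=(z>.10)&(x>-.08)&(x<.09)&(abs(y)<.025)
for a in np.arange(.10,.20,.01):
        k=m&(z>a)&(z<=a+.01); vv,uu=np.where(k)
        if k.sum(): print(round(a,3),k.sum(),"x",x[k].min(),np.median(x[k]),x[k].max(),"y",y[k].min(),y[k].max(),"px",uu.min(),uu.max(),vv.min(),vv.max())
```

```text
t 6.6 tcp_c [-0.04    0.0005  0.0956] F_c [ 0.2773  0.2651 -0.2926] yaw err -0.00033017898321737187 w 0.0006201545769605544 tool z [-0.0008 -0.0001 -1.    ]
0.1 109 x -0.030411308139759105 0.02798053870553944 0.03827142155297592 y -0.024599772791818894 0.017825963975329498 px 295 329 180 195
0.11 194 x -0.043297794949067596 0.001640570830378827 0.028003356605894848 y -0.024713461947102874 0.01865899160438067 px 290 325 170 191
0.12 308 x -0.04462607842637271 -0.0019952080490009943 0.021602239940942403 y -0.019950311277322094 0.018544211588935003 px 291 323 169 186
0.13 55 x -0.04414930295371911 -0.029398084074816574 0.008504120588826424 y -0.01786865266258994 0.01456692238478241 px 291 315 166 181
0.14 27 x -0.037996039437238296 -0.02982654529409645 -0.02764964064809698 y -0.011156756400016718 0.0095841470744754 px 293 301 162 169
0.15 19 x -0.03492239919705427 -0.029633003953316583 -0.027215264881868713 y -0.012651108539334571 0.006467417297243275 px 294 300 161 167
0.16 3 x -0.028492379794324972 -0.02835587967287194 -0.0277042101483544 y -0.012589281981485692 -0.008266187453046192 px 296 297 162 164
0.17 1 x -0.03398319612244942 -0.03398319612244942 -0.03398319612244942 y -0.014666871558587286 -0.014666871558587286 px 293 293 160 160
0.19 7 x -0.006512922766970917 -0.002169354766403937 -0.001918709550563794 y -0.02099941526976186 0.02344419509005269 px 305 315 144 157
```

View pics/f_side_b.png

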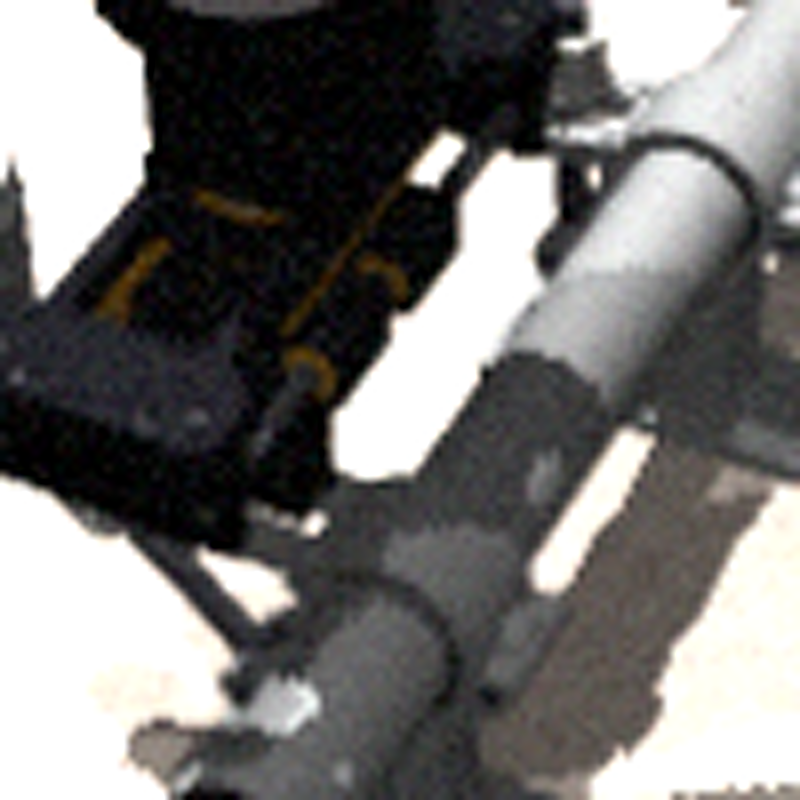

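Emit:
{"fn": "move_arm", "kwargs": {"series": [[-0.0015,0,0.003,0],[-0.003,0,0.006,0],[-0.004,0,0.008,0],[-0.0045,0,0.0095,0],[-0.0045,0,0.0095,0]]}}

```text
time: 7.1
ee_pos: [0.6089, 0.0835, 0.0861]
eef_rot: [0.129, 0.992, -0.0, -0.0]
ft_force: [-0.8, -0.6, -0.2]
width: 0.0004
```

Run:
```python
from h import *
st()
```

```text
t 7.1 tcp_c [-0.0449  0.0006  0.0861] F_c [ 0.5799  0.8092 -0.1804] yaw err -0.0005817767707988543 w 0.0004126418606523395 tool z [-0.0003 -0.0001 -1.    ]
```

Emit:
{"fn": "move_arm", "kwargs": {"series": [[0,0,0.0007,0],[0,0,0.0014,0],[0,0,0.002,0],[0,0,0.002,0]]}}

```text
time: 7.5
ee_pos: [0.609, 0.0836, 0.0845]
eef_rot: [0.129, 0.992, -0.0, 0.0]
ft_force: [1.0, -0.8, 0.7]
width: 0.0004
```

Emit:
{"fn": "move_arm", "kwargs": {"series": [[0,0,0.0005,0],[0,0,0.001,0],[0,0,0.001,0]]}}

```text
time: 7.8
ee_pos: [0.6089, 0.0836, 0.0834]
eef_rot: [0.129, 0.992, -0.0, -0.0]
ft_force: [1.3, 0.3, 0.9]
width: 0.0003
```

Emit:
{"fn": "move_arm", "kwargs": {"series": [[0,0,0.0003,0],[0,0,0.0006,0],[0,0,0.0006,0]]}}

```text
time: 8.1
ee_pos: [0.6089, 0.0836, 0.0828]
eef_rot: [0.129, 0.992, -0.0, -0.0]
ft_force: [-0.1, 0.8, 0.2]
width: 0.0004
```

Emit:
{"fn": "move_arm", "kwargs": {"series": [[0,0,0.0003,0],[0,0,0.0006,0],[0,0,0.0006,0]]}}

```text
time: 8.4
ee_pos: [0.6089, 0.0836, 0.0822]
eef_rot: [0.129, 0.992, -0.0, -0.0]
ft_force: [0.2, -1.1, 1.0]
width: 0.0006
```

Emit:
{"fn": "move_arm", "kwargs": {"series": [[0,0,0.0003,0],[0,0,0.0006,0],[0,0,0.0006,0]]}}

```text
time: 8.7
ee_pos: [0.6089, 0.0836, 0.0816]
eef_rot: [0.129, 0.992, -0.0, -0.0]
ft_force: [0.0, 0.0, 0.7]
width: 0.0003
```

Emit:
{"fn": "move_arm", "kwargs": {"series": [[0,0,0.0002,0],[0,0,0.0005,0],[0,0,0.0005,0]]}}

```text
time: 9.0
ee_pos: [0.6089, 0.0836, 0.0811]
eef_rot: [0.129, 0.992, -0.0, 0.0]
ft_force: [1.5, -0.6, 0.6]
width: 0.0006
```

Run:
```python
from h import *
grab("g");st(); show("g","side",260,140,330,200,10)
W,p=cloud("g","side");F=rf(W);F[...,1]+=.106
for v in range(164,184,2):
    print(v," ".join("%4d/%4d/%4d"%tuple(1000*F[v,u]) if F[v,u,0]==F[v,u,0] else "    -    " for u in range(282,306,2)))
```

```text
t 9.1 tcp_c [-0.0449  0.0005  0.0811] F_c [0.5674 0.2717 0.022 ] yaw err -0.0004380532375400807 w 0.0003961858459879617 tool z [ 0.     -0.0001 -1.    ]
164  -20/ -79/ 223  -17/ -77/ 222  -14/ -74/ 221  -10/ -73/ 222   -7/ -71/ 221  -16/ -48/ 197  -13/ -45/ 196  -11/ -42/ 194  -12/ -32/ 186   -6/ -34/ 190  -98/ 139/   0  -94/ 142/   0
166  -18/ -82/ 221  -16/ -78/ 218  -11/ -80/ 222   -8/ -77/ 221   -6/ -72/ 217  -13/ -54/ 198  -12/ -49/ 194  -32/  -5/ 147  -34/   5/ 137 -100/ 131/  -1  -95/ 132/   0  -89/ 133/   1
168  -14/ -88/ 223  -11/ -87/ 223   -8/ -84/ 221   -7/ -79/ 218   -6/ -73/ 212  -12/ -56/ 195  -31/ -15/ 151  -34/  -3/ 139  -34/   6/ 130  -95/ 122/   1  -90/ 124/   1  -85/ 126/   2
170  -12/ -92/ 222   -8/ -91/ 223   -5/ -90/ 223   -7/ -80/ 213  -12/ -63/ 196  -11/ -58/ 192  -35/ -11/ 139  -32/  -6/ 136  -34/   5/ 125  -92/ 115/   1  -88/ 120/  -1  -84/ 124/  -2
172  -11/ -95/ 219   -7/ -94/ 220   -6/ -89/ 216   -6/ -82/ 210  -10/ -67/ 195  -41/  -8/ 128  -36/  -8/ 130  -33/  -5/ 129  -35/   6/ 118  -35/  15/ 108  -31/  17/ 109  -80/ 115/   0
174  -11/ -95/ 214   -8/ -9
[... 182 characters left out ...]
-92/ 207     -         -      -46/  -9/ 114  -42/  -7/ 114  -37/  -8/ 117  -33/  -6/ 118  -35/   4/ 106  -30/   6/ 107  -25/   5/ 110  -16/   0/ 119
178  -17/ -86/ 193  -13/ -87/ 195   -8/ -87/ 197   -6/ -82/ 194  -47/  -8/ 106  -43/  -7/ 107  -36/  -9/ 113  -32/  -8/ 113  -83/  88/   1  -26/  -1/ 110  -19/  -5/ 117  -14/  -5/ 119
180  -17/ -88/ 189  -13/ -87/ 190   -9/ -86/ 191   -7/ -83/ 189  -42/ -17/ 110  -40/ -12/ 108  -36/ -10/ 108  -30/ -12/ 112  -27/  -9/ 110  -21/ -10/ 115  -15/ -13/ 120  -10/ -13/ 122
182  -18/ -87/ 182  -14/ -86/ 183   -9/ -87/ 186   -7/ -82/ 182  -42/ -17/ 105  -37/ -17/ 107  -31/ -19/ 112  -28/ -16/ 110  -24/ -15/ 111  -16/ -19/ 118  -12/ -17/ 119   -7/ -18/ 122
```

View pics/g_side_b.png

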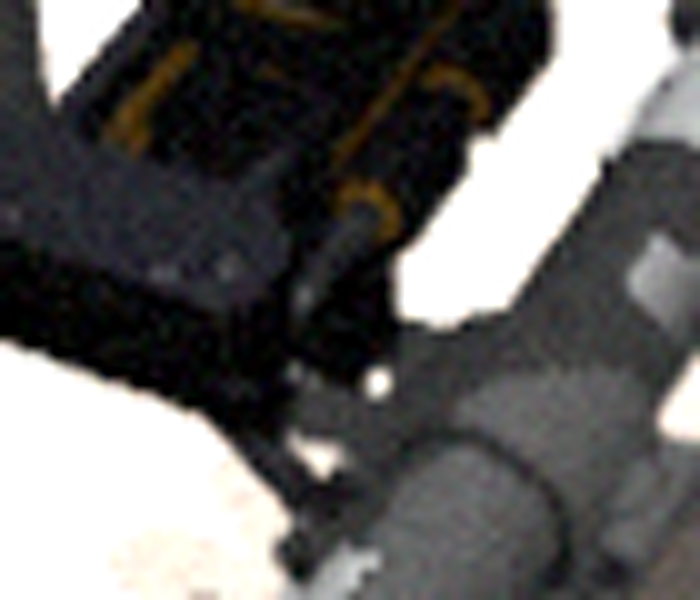

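Emit:
{"fn": "move_arm", "kwargs": {"series": [[0,0,-0.01,0],[0,-0.005,-0.015,0],[0,-0.011,-0.015,0],[0,-0.011,-0.015,0]]}}

```text
time: 9.5
ee_pos: [0.6062, 0.0713, 0.0963]
eef_rot: [0.129, 0.992, -0.0, 0.0]
ft_force: [0.3, 1.0, -0.8]
width: 0.0003
```

Run:
```python
from h import *
grab("i");st(); show("i","side",260,140,330,200,10)
W,p=cloud("i","side");F=rf(W);F[...,1]+=.106
for v in range(164,184,2):
    print(v," ".join("%4d/%4d/%4d"%tuple(1000*F[v,u]) if F[v,u,0]==F[v,u,0] else "    -    " for u in range(282,306,2)))
x,y,z=F[...,0],F[...,1],F[...,2]
for a,b in((-.036,-.030),(-.042,-.036),(-.048,-.042),(-.006,.006)):
  for s in(-1,1):
    k=(x>a)&(x<b)&(y*s>.008)&(y*s<.017)&(z>.095)&(z<.13); print(a,s,k.sum(),np.percentile(z[k],[50,95]) if k.sum() else '')
k=(abs(y)<.016)&(z>.112)&(abs(x)<.022);print("ring r",np.median(np.hypot(x[k],z[k]-.095)))
```

```text
t 9.6 tcp_c [-0.0449  0.0121  0.096 ] F_c [ 1.2415 -0.0484  0.3151] yaw err -0.0012121261784805936 w 0.0005350594360359857 tool z [-0.0002 -0.0003 -1.    ]
164  -18/ -81/ 225  -14/ -81/ 227   -9/ -81/ 229   -7/ -77/ 227   -7/ -70/ 220  -48/   4/ 138  -43/   4/ 140  -36/   1/ 145  -34/   5/ 143  -35/  16/ 133  -97/ 137/   2  -92/ 138/   2
166  -20/ -78/ 216  -15/ -79/ 220  -10/ -80/ 222   -8/ -77/ 221   -7/ -71/ 216  -47/   1/ 135  -43/   4/ 134  -37/   3/ 137  -33/   4/ 138  -34/  14/ 129  -94/ 132/   0  -88/ 132/   2
168  -24/ -73/ 205  -20/ -73/ 207  -15/ -74/ 210  -10/ -74/ 212   -7/ -71/ 210  -47/   2/ 128  -43/   3/ 129  -38/   2/ 131  -33/   3/ 134  -96/ 124/   0  -91/ 126/   0  -86/ 127/   0
170  -24/ -73/ 200  -20/ -73/ 201  -16/ -72/ 202  -10/ -74/ 206     -     -110/ 106/   1 -107/ 112/  -2 -102/ 113/   0  -32/   2/ 128  -93/ 117/   0  -87/ 118/   0  -83/ 121/   0
172  -23/ -75/ 196  -20/ -73/ 196  -16/ -73/ 198  -11/ -74/ 201   -8/ -71/ 199  -52/   9/ 107  -49/  12/ 106  -44/  13/ 107  -38/  12/ 110  -35/  14/ 110  -30/  16/ 110  -79/ 113/   1
174 -127/  83/   0 -122/  84/
[... 440 characters left out ...]
84/   0  -87/  85/   1  -83/  88/   0  -26/  -2/ 111  -19/  -5/ 117  -13/  -6/ 120
180  -63/ -16/ 101  -59/ -15/ 101  -54/ -14/ 102  -49/ -15/ 106  -43/ -16/ 109  -39/ -13/ 109  -36/ -10/ 107  -30/ -11/ 111  -29/  -6/ 107  -22/  -8/ 112  -15/ -12/ 119   -9/ -14/ 124
182  -70/  -6/  81  -58/ -17/  98  -52/ -18/ 100  -48/ -16/ 101  -41/ -19/ 107  -36/ -19/ 109  -32/ -18/ 110  -28/ -15/ 109  -23/ -16/ 112  -17/ -17/ 116  -13/ -16/ 118   -8/ -17/ 121
-0.036 -1 7 [0.1094 0.1124]
-0.036 1 12 [0.1121 0.1296]
-0.042 -1 10 [0.108  0.1091]
-0.042 1 9 [0.1088 0.111 ]
-0.048 -1 7 [0.1084 0.1101]
-0.048 1 7 [0.1072 0.108 ]
-0.006 -1 18 [0.123  0.1247]
-0.006 1 17 [0.1232 0.1251]
ring r 0.2997241373912958
```

View pics/i_side_b.png

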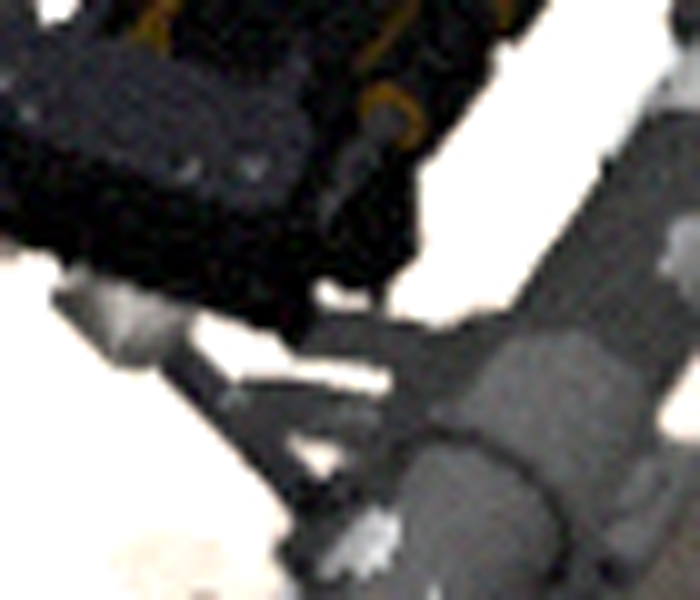

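The cap lies almost down, with its ring top at about 0.123 and the lug at about 0.108. The slot shows between the prongs at crop (330,370). Now I press gently on one prong until I feel the lining.

Emit:
{"fn": "move_arm", "kwargs": {"series": [[0,0,0.006,0],[0,0,0.011,0],[0,0,0.013,0],[0,0,0.0145,0],[0,0,0.0145,0]]}}

```text
time: 10.1
ee_pos: [0.606, 0.0731, 0.0814]
eef_rot: [0.128, 0.992, -0.0, -0.0]
ft_force: [0.8, -0.1, 0.9]
width: 0.0003
```

Emit:
{"fn": "move_arm", "kwargs": {"series": [[0,0,0.0003,0],[0,0,0.0006,0],[0,0,0.0006,0]]}}

```text
time: 10.4
ee_pos: [0.6062, 0.073, 0.0811]
eef_rot: [0.129, 0.992, -0.0, 0.0]
ft_force: [-0.0, 0.2, -0.6]
width: 0.0002
```

Emit:
{"fn": "move_arm", "kwargs": {"series": [[0,0,0.0002,0],[0,0,0.0005,0],[0,0,0.0005,0]]}}

```text
time: 10.7
ee_pos: [0.6063, 0.073, 0.0807]
eef_rot: [0.129, 0.992, -0.0, 0.0]
ft_force: [-0.7, 0.8, 2.8]
width: 0.0002
```

Emit:
{"fn": "move_arm", "kwargs": {"series": [[0,0,0.0002,0],[0,0,0.0004,0],[0,0,0.0004,0]]}}

```text
time: 11.0
ee_pos: [0.6063, 0.073, 0.0804]
eef_rot: [0.129, 0.992, 0.0, 0.0]
ft_force: [-0.6, -0.4, 4.1]
width: 0.0008
```

Emit:
{"fn": "move_arm", "kwargs": {"series": [[0,0,0.0002,0],[0,0,0.0004,0],[0,0,0.0004,0]]}}

```text
time: 11.3
ee_pos: [0.6064, 0.0731, 0.0802]
eef_rot: [0.129, 0.992, 0.0, 0.0]
ft_force: [-1.6, -0.1, 6.2]
width: 0.0003
```

Emit:
{"fn": "move_arm", "kwargs": {"series": [[0,0,0.0002,0],[0,0,0.0004,0],[0,0,0.0004,0]]}}

```text
time: 11.6
ee_pos: [0.6065, 0.0732, 0.0801]
eef_rot: [0.129, 0.992, 0.0, 0.0]
ft_force: [-1.4, -0.5, 8.9]
width: 0.0007
```

Emit:
{"fn": "move_arm", "kwargs": {"series": [[0,0,0.0002,0],[0,0,0.0004,0],[0,0,0.0004,0]]}}

```text
time: 11.9
ee_pos: [0.6065, 0.0732, 0.0799]
eef_rot: [0.129, 0.992, 0.0, 0.001]
ft_force: [-2.2, -0.5, 11.0]
width: 0.0003
```

Emit:
{"fn": "move_arm", "kwargs": {"series": [[0,0,-0.015,0],[0,0,-0.035,0],[-0.02,0.005,-0.045,0],[-0.05,0.011,-0.045,0],[-0.08,0.0115,-0.045,0],[-0.0955,0.0115,-0.045,0],[-0.0955,0.0115,-0.045,0]]}}

```text
time: 12.6
ee_pos: [0.7025, 0.0588, 0.1234]
eef_rot: [0.129, 0.992, 0.0, -0.0]
ft_force: [-0.7, 0.4, -0.9]
width: 0.0003
```

Run:
```python
from h import *
grab("j");st(); show("j","side",240,110,340,210,8)
W,p=cloud("j","side");F=rf(W);F[...,1]+=.106
x,y,z=F[...,0],F[...,1],F[...,2]
for a,b in((-.036,-.030),(-.042,-.036),(-.048,-.042),(-.006,.006)):
  for s in(-1,1):
    k=(x>a)&(x<b)&(y*s>.008)&(y*s<.017)&(z>.095)&(z<.13); print(a,s,k.sum(),np.percentile(z[k],[50,95]) if k.sum() else '')
k=(x<-.065)&(x>-.13)&(abs(y)<.025)&(z>.07)&(z<.135)
for a in np.arange(.07,.13,.01):
  q=k&(z>a)&(z<a+.01)
  if q.sum(): print("bolt",round(a,2),q.sum(),x[q].min(),x[q].max(),y[q].min(),y[q].max())
```

```text
t 12.7 tcp_c [-0.1397 -0.0003  0.1239] F_c [-0.6549  0.3744  0.351 ] yaw err -0.00013630782624602427 w 0.00028174623652737254 tool z [-0.0008  0.0006 -1.    ]
-0.036 -1 10 [0.1093 0.111 ]
-0.036 1 8 [0.1107 0.112 ]
-0.042 -1 6 [0.1088 0.11  ]
-0.042 1 9 [0.1093 0.1111]
-0.048 -1 9 [0.1077 0.1091]
-0.048 1 6 [0.1078 0.1084]
-0.006 -1 21 [0.1234 0.1253]
-0.006 1 18 [0.124  0.1251]
bolt 0.07 10 -0.077790802927434 -0.06713439986206743 -0.007198669694182175 -0.004413008511119629
bolt 0.08 24 -0.09520740319469191 -0.07378031757403379 -0.008881864428888359 0.004909648703250488
bolt 0.09 32 -0.10560057624026055 -0.08070463982958842 -0.014136814436009115 0.006801873806873152
bolt 0.1 69 -0.11520148502826368 -0.08407622972187462 -0.013557585874248643 0.011445038296679838
bolt 0.11 65 -0.11543936539449225 -0.09138458563245937 -0.012682585780304734 0.009580194840115658
bolt 0.12 1 -0.1094737110911322 -0.1094737110911322 -0.0017491228842781703 -0.0017491228842781703
```

View pics/j_side_b.png

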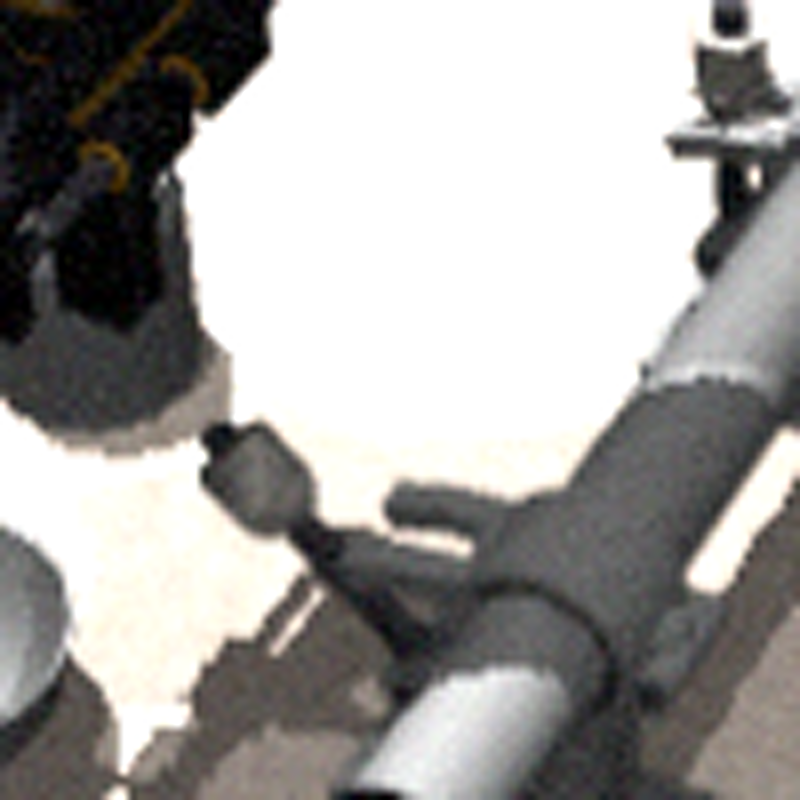

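The cap is closed, with the nut at about crop (260,480) and the fork free. Next I go down outside the bolt.

Emit:
{"fn": "move_arm", "kwargs": {"series": [[0,0,0.015,0],[0,0,0.03,0],[0,0,0.045,0],[0,0,0.053,0],[0.005,0,0.053,0],[0.01,0,0.053,0],[0.01,0,0.053,0]]}}

```text
time: 13.4
ee_pos: [0.6915, 0.0629, 0.0718]
eef_rot: [0.128, 0.992, 0.0, 0.0]
ft_force: [-0.7, -0.0, 0.5]
width: 0.0005
```

Run:
```python
from h import *
grab("k");st(); show("k","side",240,110,340,210,8)
W,p=cloud("k","side");F=rf(W);F[...,1]+=.106
x,y,z=F[...,0],F[...,1],F[...,2]
k=(x<-.085)&(x>-.16)&(abs(y)<.025)&(z>.09)&(z<.17)
for a in np.arange(.09,.17,.01):
  q=k&(z>a)&(z<a+.01)
  if q.sum(): print("bolt",round(a,2),q.sum(),x[q].min(),x[q].max(),y[q].min(),y[q].max())
```

```text
t 13.5 tcp_c [-0.1306 -0.0002  0.0718] F_c [ 0.2187  0.8424 -0.0924] yaw err -0.00027015651324714717 w 0.00026668509155802295 tool z [ 0.0013 -0.0001 -1.    ]
bolt 0.09 24 -0.12096256960770745 -0.08510706319382778 -0.012907549426572143 -0.005172111102579063
bolt 0.1 83 -0.14043588548791558 -0.0856021241998501 -0.013986022338342119 0.012525467827155329
bolt 0.11 111 -0.13977572563567525 -0.08608424864825957 -0.012367104683496263 0.009996419123170258
bolt 0.12 31 -0.13574487243959926 -0.10971630474254739 -0.0130816741782942 0.006375297068430721
bolt 0.13 22 -0.13593891239292427 -0.11714065341608473 -0.015065314660244314 0.004607842559674211
bolt 0.14 11 -0.1353084824545981 -0.1166215686846814 -0.017071337724238717 -0.007960007829124371
```

View pics/k_side_b.png

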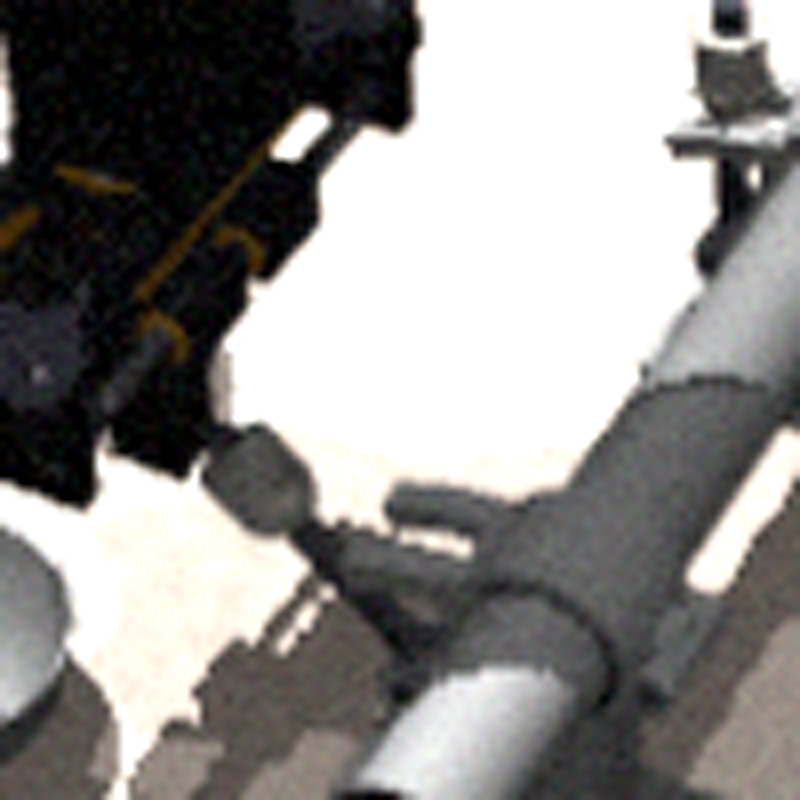

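Emit:
{"fn": "move_arm", "kwargs": {"series": [[0.003,0,0,0],[0.006,0,-0.001,0],[0.0095,0,-0.004,0],[0.014,0,-0.008,0],[0.017,0,-0.011,0],[0.0205,0,-0.014,0],[0.024,0,-0.016,0],[0.0275,0,-0.018,0],[0.0275,0,-0.018,0]]}}

```text
time: 14.4
ee_pos: [0.6659, 0.0692, 0.0903]
eef_rot: [0.129, 0.992, 0.0, 0.001]
ft_force: [4.1, -1.7, 3.8]
width: 0.0005
```

Run:
```python
from h import *
grab("l");st(); show("l","side",240,110,340,210,8)
W,p=cloud("l","side");F=rf(W);F[...,1]+=.106
x,y,z=F[...,0],F[...,1],F[...,2]
k=(x<-.06)&(x>-.16)&(abs(y)<.025)&(z>.09)&(z<.17)
for a in np.arange(.09,.17,.01):
  q=k&(z>a)&(z<a+.01)
  if q.sum(): print("bolt",round(a,2),q.sum(),x[q].min(),x[q].max(),y[q].min(),y[q].max())
```

```text
t 14.5 tcp_c [-0.1036  0.0001  0.0895] F_c [-4.0436  0.0985  3.8002] yaw err -0.0008207063718072945 w 0.0003572688177207156 tool z [ 0.0016 -0.0002 -1.    ]
bolt 0.09 12 -0.0715940954917235 -0.06015245434616382 -0.018538221358422022 0.008179081122398582
bolt 0.1 26 -0.07692731694077708 -0.060218351675388616 -0.018365416481284827 0.017665175917772044
bolt 0.11 50 -0.11089363824237956 -0.062353486067779025 -0.01345367892932045 0.009270055719206971
bolt 0.12 98 -0.1124004002315462 -0.06398069416463156 -0.013188529544286204 0.010917549477811636
bolt 0.13 81 -0.11127099845173967 -0.06799246517769417 -0.011113979389116374 0.008346292681086581
bolt 0.14 31 -0.10772848335946912 -0.0911809998302563 -0.01342883691627439 0.00787358376569379
bolt 0.15 18 -0.09846139237721757 -0.09053090946133904 -0.014572906565347404 0.00193053543647774
bolt 0.16 8 -0.10443188126460043 -0.09135505250294886 -0.016320999877467643 -0.007434129834150205
```

View pics/l_side_b.png

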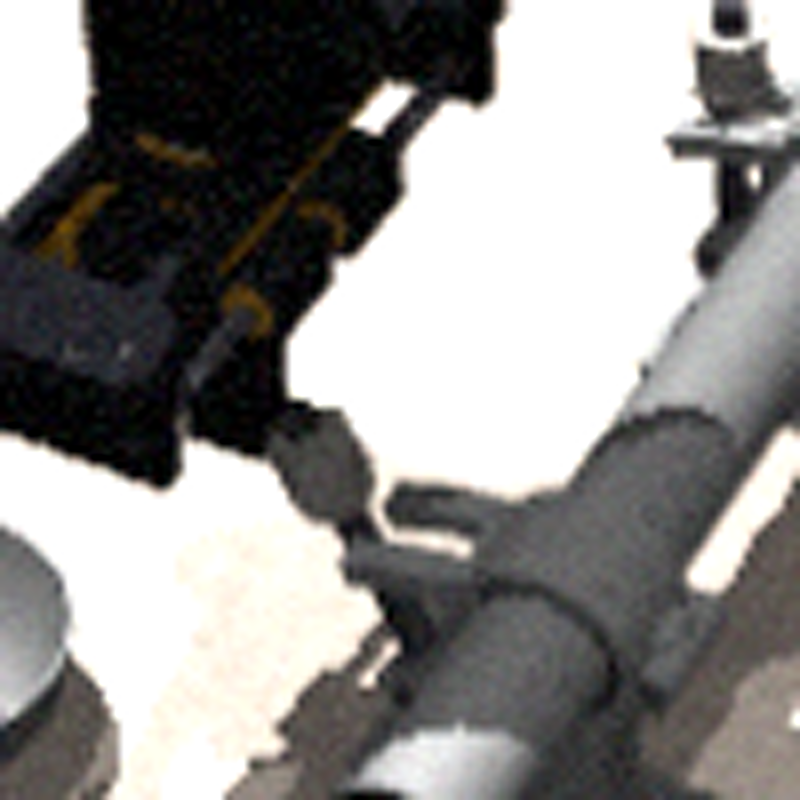

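Emit:
{"fn": "move_arm", "kwargs": {"series": [[0.001,0,-0.0015,0],[0.003,0,-0.003,0],[0.005,0,-0.004,0],[0.005,0,-0.004,0]]}}

```text
time: 14.9
ee_pos: [0.6598, 0.0707, 0.0929]
eef_rot: [0.128, 0.992, -0.0, -0.0]
ft_force: [2.2, 0.2, 1.6]
width: 0.0009
```

Emit:
{"fn": "move_arm", "kwargs": {"series": [[0.0015,0,-0.0005,0],[0.003,0,-0.001,0],[0.003,0,-0.001,0]]}}

```text
time: 15.2
ee_pos: [0.6571, 0.0714, 0.0939]
eef_rot: [0.128, 0.992, -0.0, -0.0]
ft_force: [2.0, -0.5, 1.9]
width: 0.0004
```

Run:
```python
from h import *
st()
```

```text
t 15.2 tcp_c [-0.0945  0.      0.0939] F_c [-2.1031 -0.0494  1.937 ] yaw err -0.0002292712684366984 w 0.0003529836686840741 tool z [-0.0004 -0.0002 -1.    ]
```

Emit:
{"fn": "move_arm", "kwargs": {"series": [[0.001,0,-0.0003,0],[0.002,0,-0.0006,0],[0.002,0,-0.0006,0]]}}

```text
time: 15.5
ee_pos: [0.6553, 0.0719, 0.0945]
eef_rot: [0.128, 0.992, -0.0, -0.0]
ft_force: [1.5, -0.7, 1.9]
width: 0.0001
```

Emit:
{"fn": "move_arm", "kwargs": {"series": [[0.001,0,-0.0003,0],[0.002,0,-0.0006,0],[0.002,0,-0.0006,0]]}}

```text
time: 15.8
ee_pos: [0.6534, 0.0724, 0.0951]
eef_rot: [0.128, 0.992, -0.0, -0.0]
ft_force: [2.9, -1.1, 1.1]
width: 0.0004
```

Emit:
{"fn": "move_arm", "kwargs": {"series": [[0.0007,0,-0.0002,0],[0.0015,0,-0.0004,0],[0.0015,0,-0.0004,0]]}}

```text
time: 16.1
ee_pos: [0.652, 0.0728, 0.0955]
eef_rot: [0.129, 0.992, -0.0, -0.0]
ft_force: [2.1, -1.4, 2.9]
width: 0.001
```

Emit:
{"fn": "move_arm", "kwargs": {"series": [[0.0007,0,-0.0002,0],[0.0015,0,-0.0004,0],[0.0015,0,-0.0004,0]]}}

```text
time: 16.4
ee_pos: [0.6505, 0.0732, 0.0959]
eef_rot: [0.128, 0.992, -0.0, -0.0]
ft_force: [1.3, -1.1, 1.5]
width: 0.0002
```

Emit:
{"fn": "move_arm", "kwargs": {"series": [[0.0007,0,-0.0002,0],[0.0015,0,-0.0004,0],[0.0015,0,-0.0004,0]]}}

```text
time: 16.7
ee_pos: [0.649, 0.0736, 0.0964]
eef_rot: [0.128, 0.992, -0.0, -0.0]
ft_force: [1.5, -0.3, 1.7]
width: 0.0002
```

Run:
```python
from h import *
grab("m");st(); show("m","side",260,120,340,200,10)
```

```text
t 16.8 tcp_c [-0.0862  0.      0.0963] F_c [-1.4872  0.7825  1.0288] yaw err -0.0003368021188968254 w 0.0006933017916452059 tool z [-0.0002 -0.0001 -1.    ]
```

View pics/m_side_b.png

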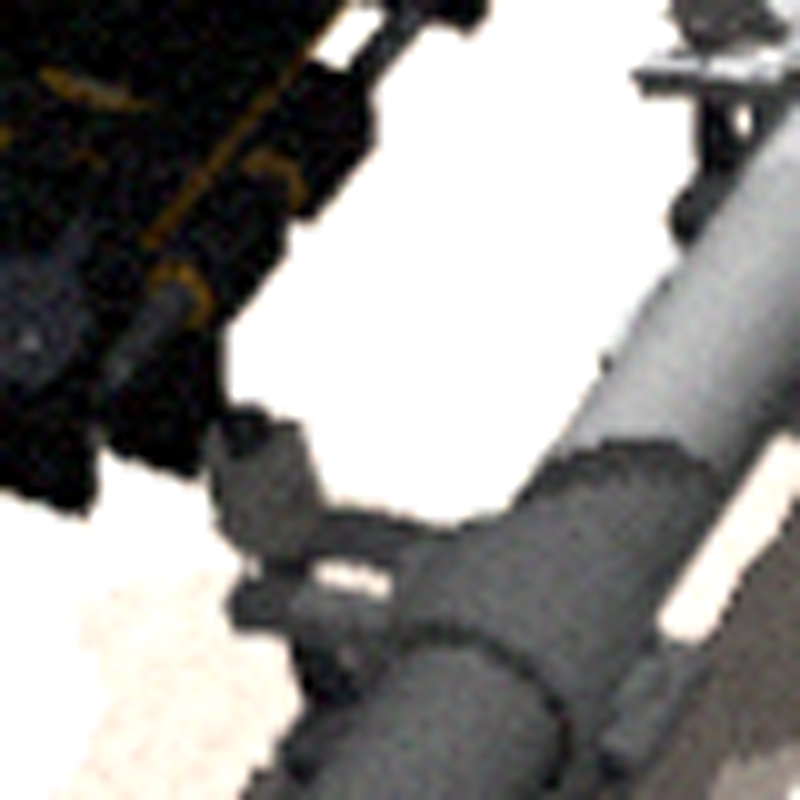

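The bolt is entering the slot, with the nut at crop (265,480) just above the lug. I continue by feel.

Emit:
{"fn": "move_arm", "kwargs": {"series": [[0.0007,0,-0.0002,0],[0.0014,0,-0.0004,0],[0.0014,0,-0.0004,0]]}}

```text
time: 17.1
ee_pos: [0.6477, 0.0739, 0.0968]
eef_rot: [0.129, 0.992, -0.0, -0.0]
ft_force: [1.1, -0.2, 0.8]
width: 0.0003
```

Emit:
{"fn": "move_arm", "kwargs": {"series": [[0.0005,0,-0.0001,0],[0.001,0,-0.0002,0],[0.001,0,-0.0002,0]]}}

```text
time: 17.4
ee_pos: [0.6469, 0.0741, 0.097]
eef_rot: [0.129, 0.992, -0.0, 0.0]
ft_force: [1.8, -0.5, 1.1]
width: 0.0003
```

Emit:
{"fn": "move_arm", "kwargs": {"series": [[0.0005,0,-0.0001,0],[0.001,0,-0.0002,0],[0.001,0,-0.0002,0]]}}

```text
time: 17.7
ee_pos: [0.6459, 0.0744, 0.0972]
eef_rot: [0.129, 0.992, -0.0, 0.0]
ft_force: [1.4, -1.7, 1.8]
width: 0.0004
```

Emit:
{"fn": "move_arm", "kwargs": {"series": [[0.0005,0,-0.0001,0],[0.001,0,-0.0002,0],[0.001,0,-0.0002,0]]}}

```text
time: 18.0
ee_pos: [0.6449, 0.0746, 0.0973]
eef_rot: [0.129, 0.992, -0.0, -0.0]
ft_force: [1.5, -0.7, 1.8]
width: 0.0006
```

Emit:
{"fn": "move_arm", "kwargs": {"series": [[0.0005,0,-0.0001,0],[0.001,0,-0.0002,0],[0.001,0,-0.0002,0]]}}

```text
time: 18.3
ee_pos: [0.6439, 0.0749, 0.0975]
eef_rot: [0.129, 0.992, -0.0, -0.0]
ft_force: [1.8, -1.2, 1.4]
width: 0.0003
```

Emit:
{"fn": "move_arm", "kwargs": {"series": [[0.0005,0,-0.0001,0],[0.001,0,-0.0001,0],[0.001,0,-0.0001,0]]}}

```text
time: 18.6
ee_pos: [0.6429, 0.0751, 0.0976]
eef_rot: [0.129, 0.992, -0.0, -0.0]
ft_force: [1.1, -1.0, 2.2]
width: 0.0002
```

Emit:
{"fn": "move_arm", "kwargs": {"series": [[0.0005,0,-0.0001,0],[0.001,0,-0.0001,0],[0.001,0,-0.0001,0]]}}

```text
time: 18.9
ee_pos: [0.642, 0.0754, 0.0977]
eef_rot: [0.129, 0.992, -0.0, -0.0]
ft_force: [1.2, -0.5, 1.4]
width: 0.0009
```

Emit:
{"fn": "move_arm", "kwargs": {"series": [[0.0005,0,-0.0001,0],[0.001,0,-0.0001,0],[0.001,0,-0.0001,0]]}}

```text
time: 19.2
ee_pos: [0.641, 0.0757, 0.0979]
eef_rot: [0.128, 0.992, -0.0, 0.0]
ft_force: [2.4, -0.9, 0.9]
width: 0.0009
```

Emit:
{"fn": "move_arm", "kwargs": {"series": [[0.0005,0,-0.0001,0],[0.001,0,-0.0001,0],[0.001,0,-0.0001,0]]}}

```text
time: 19.5
ee_pos: [0.64, 0.0759, 0.098]
eef_rot: [0.129, 0.992, -0.0, 0.0]
ft_force: [1.0, -0.4, 1.7]
width: 0.0006
```

Emit:
{"fn": "move_arm", "kwargs": {"series": [[0.0005,0,-0.0001,0],[0.001,0,-0.0001,0],[0.001,0,-0.0001,0]]}}

```text
time: 19.8
ee_pos: [0.6391, 0.0762, 0.098]
eef_rot: [0.129, 0.992, -0.0, 0.0]
ft_force: [1.3, 0.3, 0.8]
width: 0.0003
```

Emit:
{"fn": "move_arm", "kwargs": {"series": [[0.0005,0,-0.0001,0],[0.001,0,-0.0001,0],[0.001,0,-0.0001,0]]}}

```text
time: 20.1
ee_pos: [0.6381, 0.0764, 0.0981]
eef_rot: [0.128, 0.992, -0.0, 0.0]
ft_force: [1.1, -1.5, 1.7]
width: 0.0006
```

Run:
```python
from h import *
grab("n");st(); show("n","side",260,120,340,200,10)
W,p=cloud("n","side");F=rf(W);F[...,1]+=.106
x,y,z=F[...,0],F[...,1],F[...,2]
k=(x<-.02)&(x>-.12)&(abs(y)<.025)&(z>.10)&(z<.17)
for a in np.arange(.10,.16,.005):
  q=k&(z>a)&(z<a+.005)
  if q.sum(): print("bolt",round(a,3),q.sum(),x[q].min(),x[q].max(),y[q].min(),y[q].max())
```

```text
t 20.2 tcp_c [-0.0749  0.0001  0.0981] F_c [-1.3951 -0.0585  1.7882] yaw err -0.00047524575877568704 w 0.0003544063939320771 tool z [-0.0001 -0.0001 -1.    ]
bolt 0.1 44 -0.06332953914804176 -0.0228759768200988 -0.02085619905807702 0.008174015925003553
bolt 0.105 74 -0.056714119430965756 -0.022368016151897013 -0.020458578104888978 0.018492301830537267
bolt 0.11 44 -0.056102660406938336 -0.020924075085815036 -0.019096359856461062 0.015820420478565703
bolt 0.115 22 -0.05625429795539513 -0.020261190603021003 -0.017248155665308768 0.01618125376657019
bolt 0.12 24 -0.05773942944490882 -0.039067611933153924 -0.013588984551710356 0.0040974809666175505
bolt 0.125 22 -0.07114926934007225 -0.03897816090228827 -0.013017412438413617 0.007609256964801886
bolt 0.13 41 -0.0846204731122303 -0.039883174657883325 -0.01313584514264586 0.007672694190560089
bolt 0.135 63 -0.0832027101794208 -0.04100979950510396 -0.012245785705241652 0.00999357092153065
bolt 0.14 37 -0.07995875776539195 -0.04693494081194215 -0.011317837270587258 0.005117582755990488
bolt 0.145 21 -0.07632678139707026 -0.05230054933312176 -0.011094828857293418 0.0060702721277315075
bolt 0.15 13 -0.07376179452984938 -0.06346151511696739 -0.012599474232424426 0.0075232730500951195
bolt 0.155 13 -0.07062950517162787 -0.06223560785187102 -0.013646219293878117 0.005461576075522376
```

View pics/n_side_b.png

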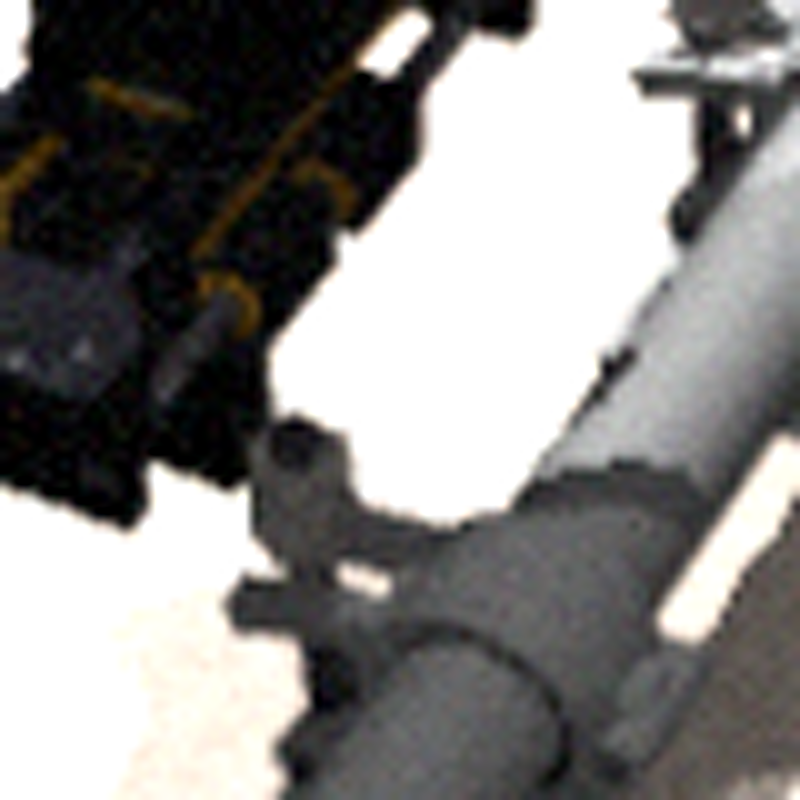

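Emit:
{"fn": "move_arm", "kwargs": {"series": [[0.0005,0,0,0],[0.001,0,-0.0001,0],[0.001,0,-0.0001,0]]}}

```text
time: 20.5
ee_pos: [0.6371, 0.0767, 0.0983]
eef_rot: [0.129, 0.992, -0.0, -0.0]
ft_force: [0.9, -1.0, 1.9]
width: 0.0004
```

Emit:
{"fn": "move_arm", "kwargs": {"series": [[0.0005,0,0,0],[0.001,0,-0.0001,0],[0.001,0,-0.0001,0]]}}

```text
time: 20.8
ee_pos: [0.6362, 0.077, 0.0983]
eef_rot: [0.129, 0.992, -0.0, -0.0]
ft_force: [1.0, -1.1, 1.8]
width: 0.0005
```

Emit:
{"fn": "move_arm", "kwargs": {"series": [[0.0005,0,0,0],[0.001,0,-0.0001,0],[0.001,0,-0.0001,0]]}}

```text
time: 21.1
ee_pos: [0.6352, 0.0772, 0.0984]
eef_rot: [0.128, 0.992, -0.0, -0.0]
ft_force: [1.0, 0.2, 1.1]
width: 0.0004
```

Emit:
{"fn": "move_arm", "kwargs": {"series": [[0.0005,0,0,0],[0.001,0,-0.0001,0],[0.001,0,-0.0001,0]]}}

```text
time: 21.4
ee_pos: [0.6342, 0.0775, 0.0985]
eef_rot: [0.128, 0.992, -0.0, -0.0]
ft_force: [0.9, -0.2, 0.8]
width: 0.0004
```

Emit:
{"fn": "move_arm", "kwargs": {"series": [[0.0005,0,0,0],[0.001,0,-0.0001,0],[0.001,0,-0.0001,0]]}}

```text
time: 21.7
ee_pos: [0.6333, 0.0777, 0.0986]
eef_rot: [0.129, 0.992, -0.0, -0.0]
ft_force: [1.3, -0.8, 0.6]
width: 0.0006
```

Emit:
{"fn": "move_arm", "kwargs": {"series": [[0.0005,0,0,0],[0.001,0,-0.0001,0],[0.001,0,-0.0001,0]]}}

```text
time: 22.0
ee_pos: [0.6323, 0.0779, 0.0988]
eef_rot: [0.129, 0.992, -0.0, -0.0]
ft_force: [1.1, -1.2, 1.4]
width: 0.0004
```

Emit:
{"fn": "move_arm", "kwargs": {"series": [[0.0005,0,0,0],[0.001,0,-0.0001,0],[0.001,0,-0.0001,0]]}}

```text
time: 22.3
ee_pos: [0.6313, 0.0782, 0.0988]
eef_rot: [0.128, 0.992, -0.0, -0.0]
ft_force: [1.2, -1.1, 1.4]
width: 0.0002
```

Run:
```python
from h import *
grab("o");st(); show("o","side",260,120,340,200,10)
W,p=cloud("o","side");F=rf(W);F[...,1]+=.106
x,y,z=F[...,0],F[...,1],F[...,2]
k=(x<-.02)&(x>-.12)&(abs(y)<.025)&(z>.10)&(z<.17)
for a in np.arange(.10,.16,.005):
  q=k&(z>a)&(z<a+.005)
  if q.sum(): print("bolt",round(a,3),q.sum(),x[q].min(),x[q].max(),y[q].min(),y[q].max())
```

```text
t 22.4 tcp_c [-0.0679  0.      0.0988] F_c [-0.7669  0.7145  1.3837] yaw err -0.0004266201547861718 w 0.00047269758625278596 tool z [-0.0002 -0.0001 -1.    ]
bolt 0.1 45 -0.06336862862716375 -0.020365171634465665 -0.019550733995587558 0.007722449121473907
bolt 0.105 61 -0.055231543378091295 -0.02014810742794407 -0.020140866906673563 0.017168840817491815
bolt 0.11 42 -0.04608635702899504 -0.020053204116467032 -0.019227399526231995 0.017281634944060736
bolt 0.115 29 -0.05840352642322752 -0.02003208909075351 -0.013082266552992286 0.008910103904830324
bolt 0.12 15 -0.05025405888934376 -0.03328879036793567 -0.012361017609528735 -0.0008437571694218243
bolt 0.125 23 -0.07417159248588275 -0.033114339132980036 -0.01262452221652062 -0.0013659501006626218
bolt 0.13 31 -0.07560134622140799 -0.033406246030806205 -0.013218308335520651 0.0013721975561581945
bolt 0.135 71 -0.07553048635751715 -0.03436059317658845 -0.012770168118777597 0.009021918078843505
bolt 0.14 33 -0.07444226350206766 -0.039701507359990146 -0.010805184992087893 0.006392652580671954
bolt 0.145 20 -0.07071414204967504 -0.041439421313258805 -0.01247187294653447 0.006138105080671821
bolt 0.15 16 -0.06572526031367582 -0.05575715743738027 -0.011424822174695301 0.006196119821086976
bolt 0.155 12 -0.0633426746463301 -0.05589938894568638 -0.012153548724981714 0.0064445987391325565
```

View pics/o_side_b.png

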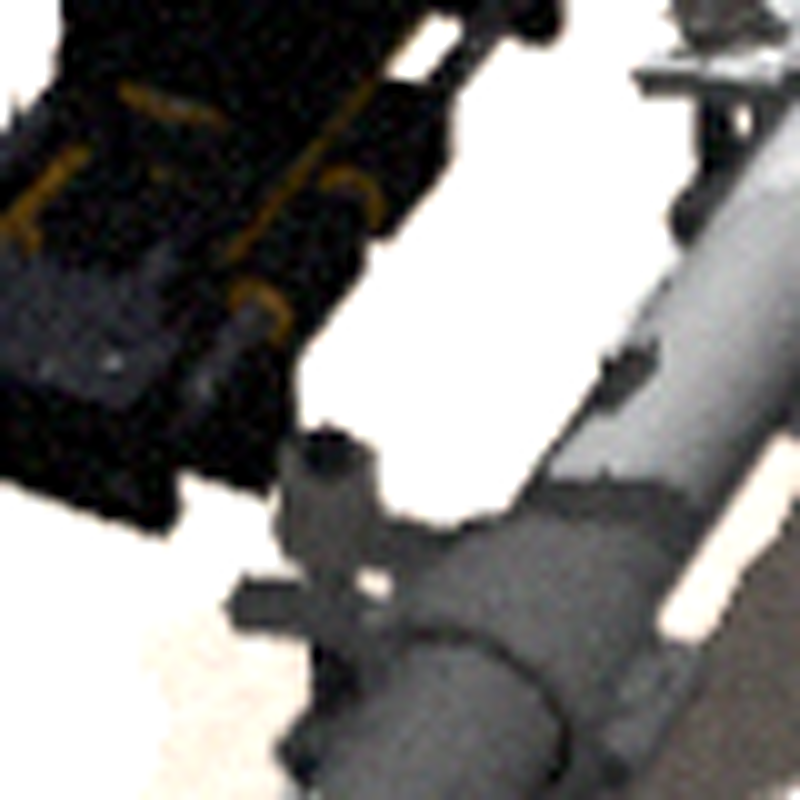

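Emit:
{"fn": "move_arm", "kwargs": {"series": [[0.0005,0,0,0],[0.001,0,0,0],[0.001,0,0,0]]}}

```text
time: 22.7
ee_pos: [0.6304, 0.0785, 0.0989]
eef_rot: [0.129, 0.992, -0.0, 0.0]
ft_force: [1.2, -0.6, 1.0]
width: 0.001
```

Emit:
{"fn": "move_arm", "kwargs": {"series": [[0.0005,0,0,0],[0.001,0,0,0],[0.001,0,0,0]]}}

```text
time: 23.0
ee_pos: [0.6294, 0.0787, 0.0988]
eef_rot: [0.129, 0.992, -0.0, 0.0]
ft_force: [0.8, -0.8, 0.3]
width: 0.0002
```

Emit:
{"fn": "move_arm", "kwargs": {"series": [[0.0005,0,0,0],[0.001,0,0,0],[0.001,0,0,0]]}}

```text
time: 23.3
ee_pos: [0.6285, 0.079, 0.0989]
eef_rot: [0.129, 0.992, -0.0, 0.0]
ft_force: [1.5, -1.0, 2.6]
width: 0.0005
```

Emit:
{"fn": "move_arm", "kwargs": {"series": [[0.0005,0,0,0],[0.001,0,0,0],[0.001,0,0,0]]}}

```text
time: 23.6
ee_pos: [0.6276, 0.0792, 0.0989]
eef_rot: [0.129, 0.992, -0.0, 0.0]
ft_force: [3.0, -0.2, 2.6]
width: 0.0005
```

Emit:
{"fn": "move_arm", "kwargs": {"series": [[0.0004,0,0,0],[0.0008,0,0,0],[0.0008,0,0,0]]}}

```text
time: 23.9
ee_pos: [0.6269, 0.0794, 0.099]
eef_rot: [0.129, 0.992, -0.0, 0.0]
ft_force: [3.4, -1.6, 3.2]
width: 0.0004
```

Emit:
{"fn": "move_arm", "kwargs": {"series": [[0.0004,0,-0.0001,0],[0.0008,0,-0.0001,0],[0.0008,0,-0.0001,0]]}}

```text
time: 24.2
ee_pos: [0.6262, 0.0796, 0.0991]
eef_rot: [0.129, 0.992, -0.0, 0.0]
ft_force: [3.4, -1.3, 3.6]
width: 0.0006
```

Emit:
{"fn": "move_arm", "kwargs": {"series": [[0.0003,0,0,0],[0.0006,0,0,0],[0.0006,0,0,0]]}}

```text
time: 24.5
ee_pos: [0.6256, 0.0797, 0.0991]
eef_rot: [0.129, 0.992, -0.0, 0.0]
ft_force: [4.0, -1.4, 4.5]
width: 0.0006
```

Emit:
{"fn": "move_arm", "kwargs": {"series": [[0.0003,0,-0.0003,0],[0.0006,0,-0.0006,0],[0.0006,0,-0.0006,0]]}}

```text
time: 24.8
ee_pos: [0.6249, 0.0799, 0.0992]
eef_rot: [0.129, 0.992, 0.0, 0.0]
ft_force: [4.5, -1.7, -0.1]
width: 0.0003
```

Emit:
{"fn": "move_arm", "kwargs": {"series": [[0.0003,0,-0.0002,0],[0.0006,0,-0.0003,0],[0.0006,0,-0.0003,0]]}}

```text
time: 25.1
ee_pos: [0.6243, 0.08, 0.0994]
eef_rot: [0.129, 0.992, 0.0, 0.0]
ft_force: [6.8, -0.6, -1.0]
width: 0.0011
```

Emit:
{"fn": "move_arm", "kwargs": {"series": [[0.0003,0,0,0],[0.0006,0,0,0],[0.0006,0,0,0]]}}

```text
time: 25.4
ee_pos: [0.6239, 0.0801, 0.0994]
eef_rot: [0.129, 0.992, 0.0, 0.0]
ft_force: [6.8, -1.4, -1.9]
width: 0.0004
```

Emit:
{"fn": "move_arm", "kwargs": {"series": [[0.0003,0,0.0001,0],[0.0006,0,0.0001,0],[0.0006,0,0.0001,0]]}}

```text
time: 25.7
ee_pos: [0.6236, 0.0802, 0.0994]
eef_rot: [0.129, 0.992, 0.0, 0.0]
ft_force: [7.5, -0.9, -1.2]
width: 0.0003
```

Emit:
{"fn": "move_arm", "kwargs": {"series": [[0.0003,0,0,0],[0.0006,0,0,0],[0.0006,0,0,0]]}}

```text
time: 26.0
ee_pos: [0.6231, 0.0803, 0.0994]
eef_rot: [0.129, 0.992, 0.0, 0.001]
ft_force: [8.1, -2.0, -2.5]
width: 0.0003
```

Run:
```python
from h import *
st(); 
for i in range(4):
    imaging.camera("side"); st()
```

```text
t 26.0 tcp_c [-0.0595  0.0001  0.0994] F_c [-8.3552 -0.0874 -2.4888] yaw err -0.0008189684861512232 w 0.0002563957348036181 tool z [ 0.0012  0.     -1.    ]
t 26.05 tcp_c [-0.0595  0.0001  0.0995] F_c [-8.8696 -0.9298 -2.6861] yaw err -0.0008632246915686988 w 0.00018384375569937574 tool z [ 0.0012  0.0001 -1.    ]
t 26.1 tcp_c [-0.0595  0.0001  0.0994] F_c [-9.0668 -1.003  -2.2863] yaw err -0.000814881821771631 w 0.0007000022888744143 tool z [ 0.0012  0.0001 -1.    ]
t 26.15 tcp_c [-0.0594  0.0001  0.0994] F_c [-8.0815 -1.1249 -1.7162] yaw err -0.0008417187364389996 w 0.0006581372773835632 tool z [ 0.0011  0.0001 -1.    ]
t 26.2 tcp_c [-0.0595  0.0001  0.0994] F_c [-8.0966 -0.1478 -1.2794] yaw err -0.0008017371124738697 w 0.0007982686605202935 tool z [ 0.0012  0.0001 -1.    ]
```

Emit:
{"fn": "move_arm", "kwargs": {"series": [[0.0003,0,0,0],[0.0006,0,0,0],[0.0006,0,0,0]]}}

```text
time: 26.5
ee_pos: [0.6228, 0.0804, 0.0995]
eef_rot: [0.129, 0.992, 0.0, 0.001]
ft_force: [9.5, -1.6, -2.4]
width: 0.0002
```

Run:
```python
from h import *
grab("q");
for i in range(4):
    imaging.camera("side"); st()
show("q","side",260,120,340,200,10)
W,p=cloud("q","side");F=rf(W);F[...,1]+=.106
x,y,z=F[...,0],F[...,1],F[...,2]
k=(x<-.015)&(x>-.12)&(abs(y)<.014)&(z>.11)&(z<.17)
for a in np.arange(.11,.15,.005):
  q=k&(z>a)&(z<a+.005)
  if q.sum(): print("bolt",round(a,3),q.sum(),x[q].min(),x[q].max(),y[q].min(),y[q].max())
```

```text
t 26.65 tcp_c [-0.0591  0.0001  0.0995] F_c [-8.7225 -0.8812 -2.1864] yaw err -0.0009331513912284651 w 0.0003880435442512233 tool z [ 0.0015  0.     -1.    ]
t 26.7 tcp_c [-0.0591  0.0001  0.0995] F_c [-9.6457 -1.418  -2.3664] yaw err -0.0009355355361534986 w 0.00042203964605561203 tool z [ 0.0016  0.     -1.    ]
t 26.75 tcp_c [-0.0591  0.0001  0.0995] F_c [-9.2514 -1.2591 -2.0815] yaw err -0.0009266146248690178 w 0.0005034807259870526 tool z [ 0.0016  0.0001 -1.    ]
t 26.8 tcp_c [-0.0591  0.0001  0.0995] F_c [-10.5001  -0.4655  -3.0188] yaw err -0.0009442900115554941 w 0.00040365875626773826 tool z [ 0.0016  0.0001 -1.    ]
bolt 0.11 25 -0.041577836803764416 -0.02103751870700217 -0.013547637463039816 0.012413345658669403
bolt 0.115 35 -0.04665875562254469 -0.01537830095317146 -0.013565228081793862 0.011940327868670664
bolt 0.12 20 -0.04957867394216532 -0.015097684312453088 -0.013907217859275081 -0.0028305023428560894
bolt 0.125 21 -0.06442874640870773 -0.023994706944903542 -0.012735161622175112 -0.000759004152757245
bolt 0.13 42 -0.0657797404952922 -0.023220652573504405 -0.013466599805487159 0.008780278785621251
bolt 0.135 56 -0.06636688781191732 -0.025045362481343373 -0.013028974509378594 0.008141806845494079
bolt 0.14 41 -0.06321690101566602 -0.03050924938074039 -0.012294716695776045 0.008193411800180905
bolt 0.145 17 -0.05926533326142192 -0.03716326362248491 -0.010323118211185908 0.009597527773370695
```

View pics/q_side_b.png

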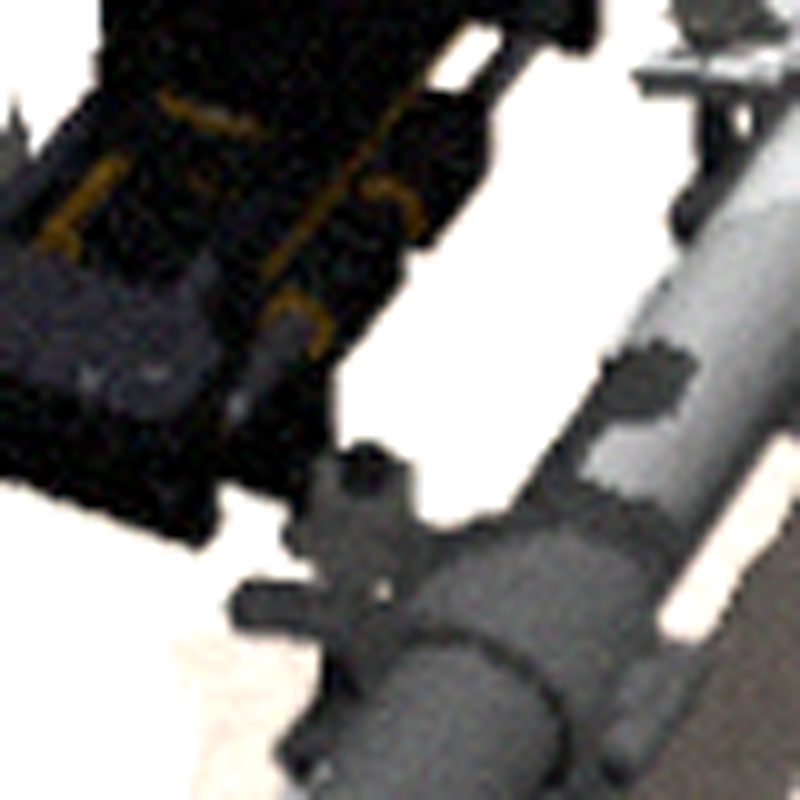

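Emit:
{"fn": "move_arm", "kwargs": {"series": [[0.0002,0,0,0],[0.0004,0,0,0],[0.0004,0,0,0]]}}

```text
time: 27.1
ee_pos: [0.6225, 0.0805, 0.0995]
eef_rot: [0.129, 0.992, 0.0, 0.001]
ft_force: [10.4, -2.1, -2.2]
width: 0.0004
```

Run:
```python
from h import *
for i in range(6):
    imaging.camera("side"); st()
```

```text
t 27.15 tcp_c [-0.0588  0.0001  0.0995] F_c [-9.4041 -0.9362 -3.0073] yaw err -0.0010030418018403121 w 0.00014709472579961215 tool z [ 0.0018  0.0001 -1.    ]
t 27.2 tcp_c [-0.0588  0.0001  0.0995] F_c [-9.903  -1.3618 -3.2396] yaw err -0.0009649334010642446 w -5.1037863297308294e-05 tool z [ 0.0018  0.0001 -1.    ]
t 27.25 tcp_c [-0.0588  0.0001  0.0995] F_c [-11.1311  -1.2022  -2.4535] yaw err -0.0009972020906174048 w 0.00029980622337960985 tool z [ 0.0018  0.0001 -1.    ]
t 27.3 tcp_c [-0.0588  0.0001  0.0995] F_c [-9.8434 -1.0294 -2.4633] yaw err -0.0010016875953507097 w 0.0006415346704338612 tool z [ 0.0018  0.     -1.    ]
t 27.35 tcp_c [-0.0589  0.0001  0.0995] F_c [-9.7049 -1.4353 -1.769 ] yaw err -0.0010057094988923088 w 0.0003138622575096894 tool z [ 0.0019  0.0001 -1.    ]
t 27.4 tcp_c [-0.0588  0.0001  0.0995] F_c [-9.6599 -1.2318 -2.9312] yaw err -0.0010065430491699623 w 0.0006604047138490292 tool z [ 0.0019  0.0001 -1.    ]
```

The push averages 10 N, so I retreat straight outwards and then up.

Emit:
{"fn": "move_arm", "kwargs": {"series": [[-0.002,0,0,0],[-0.006,0,0,0],[-0.015,0,0,0],[-0.03,0,0,0],[-0.05,0,-0.01,0],[-0.06,0,-0.04,0],[-0.06,0,-0.08,0],[-0.06,0,-0.12,0],[-0.06,0,-0.12,0]]}}

```text
time: 28.3
ee_pos: [0.6817, 0.0667, 0.2256]
eef_rot: [0.128, 0.992, 0.001, 0.003]
ft_force: [0.5, 0.9, 0.1]
width: 0.0005
```

Run:
```python
from h import *
grab("z");st()
show("z","side",200,90,380,240,4)
W,p=cloud("z","side");F=rf(W);F[...,1]+=.106
x,y,z=F[...,0],F[...,1],F[...,2]
k=(x<-.015)&(x>-.12)&(abs(y)<.014)&(z>.11)&(z<.17)
for a in np.arange(.11,.15,.005):
  q=k&(z>a)&(z<a+.005)
  if q.sum(): print("bolt",round(a,3),q.sum(),x[q].min(),x[q].max(),y[q].min(),y[q].max())
a,_=load("a","side")
```

```text
t 28.4 tcp_c [-0.118  -0.0003  0.2201] F_c [-0.2921 -0.129  -0.7062] yaw err -0.0002928677506172819 w 0.0006024143910445177 tool z [ 0.0006  0.0003 -1.    ]
bolt 0.11 21 -0.043925229228655716 -0.02079276958368879 -0.013407872482669822 0.011904763196267112
bolt 0.115 37 -0.051089077918801684 -0.015305922186075674 -0.012869342255655489 0.01323573406990354
bolt 0.12 13 -0.043826206261090184 -0.026103183893056554 -0.012959182793497878 -0.0015965010343174102
bolt 0.125 18 -0.042952939979648934 -0.02369915515217984 -0.013125701386719243 6.66037633266503e-05
bolt 0.13 27 -0.043748400304384163 -0.023766157229995952 -0.012621523429985945 0.009191244850311753
bolt 0.135 38 -0.046983473229361826 -0.026113177695590108 -0.012149241108093609 0.008441450557349017
bolt 0.14 18 -0.040362907333687296 -0.02964336724339447 -0.0060289542265491575 0.00424926033174626
bolt 0.145 3 -0.03835081538132282 -0.03260371227780295 -0.006463652174702794 0.00011652776796683417
```

View pics/z_side_b.png

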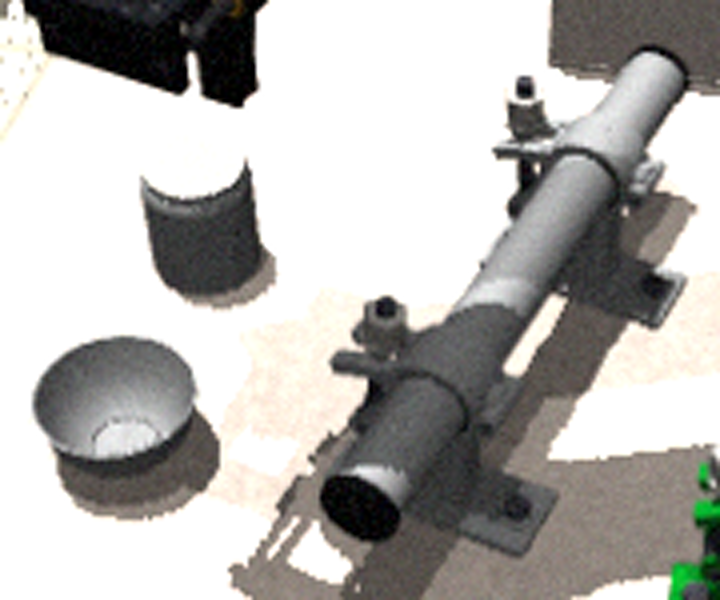

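The bolt stayed wedged in the slot, with the nut at crop (385,325). The bowl and canister are undisturbed.

Run:
```python
from h import *
print(r.close_job())
```

```text
the job is handed in; nothing more can be done
None
```

I closed the open coupler and handed the job in at about 28 s; the hand-in reports no verdict.

- **Cap:** I swung it over with the closed fingers and pressed it onto the tube at about 11 N. Afterwards its lug's top stood at about z 0.108 m, read to roughly ±2 mm, so the images alone cannot confirm the 0.1095 m limit.
- **Bolt:** I swung it into the slot and pushed it in by feel to an average of 10 N; single readings ran from 9.4 to 11.1 N. I then backed straight off.
- **Last picture:** The bolt stands in the slot with its nut at about x = −0.037 m, which has not moved since I let go. The bowl and canister look undisturbed. The turner was outside the last crop, but I never moved near it. The nut's pressure on the lug after release cannot be measured from here.

**What disagreed:** the depth images put the fingertips about 28 mm above the reported TCP. My first pass went over the cap without touching it. I corrected for the offset, and where the fingers met the lug fits it. The nut also wedged about 0.12 rad inside of upright, near the inner end of the allowed 0.17 rad.

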